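# Pack the bearing tray and put it away in its case

### The job

First set every bearing block and round bush that lies on the bench down into a pocket of its own shape in the blue tray, each fully seated. Then, keeping the tray level, take it by its grip and slide it fully home into the red case, and finally push the yellow end block up flush and square against the case's open end, centred across it, so the tray cannot work out. Leave the spray can, the tape and the screwdriver where they are.

Things in the scene. Friction and masses are not known exactly. Their poses are not given: they have to be found in the camera images.
- case: Red open-topped slide-in case fixed to the bench, no floor. Outside 205 (x) x 225 (y) x 26 high; channel 171 wide, flared to 184 in the last 22 at the mouth; 4 thick lips overhang the tray's edges by 5. End stop at -y, open mouth at +y. Origin: on the bench, where the tray's origin lies when the tray is fully home. y axis points out of the mouth, z up.
- case_mouth (a point): Point on the bench in the middle of the plane of the case's mouth, 108 from the case's origin along its +y; axes as the case. The fully home tray ends 3 inside this plane.
- tray: Loose blue tote tray, 168 (x) x 210 (y) x 18 high, 0.35 kg, with six pockets 9 deep (floor 9 above its underside) and an upright black grip at its centre: wall 80 (x) x 14 (y), from the tray's top to 66 above its underside. Origin: centre of the underside; z up. The tray may enter the case either end first.
- endblock: Loose yellow end block with two black bands, standing on the bench, 0.4 kg: foot 200 (x) x 70 (y) x 26 high, and on its middle a wall 200 (x) x 30 (y) up to 70 above the bench. Origin: centre of the underside; x along its length. Flush means the long face of its foot lies against the end faces of the case's walls, with the origin 35 out from case_mouth.
- spraycan: Bystander: spray can with green label, 60 diameter, 170 high, origin at the centre of its underside.
- tape: Bystander: orange roll of tape, 80 outside diameter, 30 high, origin at the centre of its underside.
- screwdriver: Bystander: screwdriver 150 long lying on the bench, origin about its middle.
- block0: Bearing block, bare aluminium, rectangular: 38 (x) x 50 (y) x 26 high, 0.09 kg, for an oblong pocket. Origin: centre of the underside; z up. May be absent.
- bush0: Round bearing bush, dark steel with a brass ring on top: 44 diameter x 26 high, 0.09 kg, for a round pocket. Origin: centre of the underside; z up. May be absent.
- oblong0 (a point): Centre of the floor of an oblong tray pocket: 41 (x) x 53 (y), 9 deep; axes as the tray. At (-52, -66, 9) in the tray's frame.
- round0 (a point): Centre of the floor of a round tray pocket: 47 diameter, 9 deep; axes as the tray. At (-52, +66, 9) in the tray's frame.
- block1: Bearing block, bare aluminium, rectangular: 38 (x) x 50 (y) x 26 high, 0.09 kg, for an oblong pocket. Origin: centre of the underside; z up. May be absent.
- bush1: Round bearing bush, dark steel with a brass ring on top: 44 diameter x 26 high, 0.09 kg, for a round pocket. Origin: centre of the underside; z up. May be absent.
- oblong1 (a point): Centre of the floor of an oblong tray pocket: 41 (x) x 53 (y), 9 deep; axes as the tray. At (0, -66, 9) in the tray's frame.
- round1 (a point): Centre of the floor of a round tray pocket: 47 diameter, 9 deep; axes as the tray. At (0, +66, 9) in the tray's frame.
- block2: Bearing block, bare aluminium, rectangular: 38 (x) x 50 (y) x 26 high, 0.09 kg, for an oblong pocket. Origin: centre of the underside; z up. May be absent.
- bush2: Round bearing bush, dark steel with a brass ring on top: 44 diameter x 26 high, 0.09 kg, for a round pocket. Origin: centre of the underside; z up. May be absent.
- oblong2 (a point): Centre of the floor of an oblong tray pocket: 41 (x) x 53 (y), 9 deep; axes as the tray. At (52, -66, 9) in the tray's frame.
- round2 (a point): Centre of the floor of a round tray pocket: 47 diameter, 9 deep; axes as the tray. At (52, +66, 9) in the tray's frame.

How it is judged:
By the outcome, as a careful person would: the job done as asked, in the order asked, and still so for the second after the job is handed in, with the robot touching nothing.
Of block0, block1, block2, bush0, bush1, bush2 only 4 to 6 are there at a start; the rules pass over those that are not, and their reading is None.
At some moment in a run one of block0, block1, block2, bush0, bush1, bush2, endblock may be knocked a few centimetres aside while the robot is not near it.
Once in a run the grip may slacken for a moment while it holds something.
It also fails if it takes over 208 s, if anything falls off the work surface, if the arm or the gripper's body presses on something with over 40 N, if the wrist force passes 120 N, or if a joint passes its speed limit or range.

### The arm

A 7-joint arm with a two-finger parallel gripper is mounted at the origin on the work surface. World frame = base frame: x ahead of the robot, y to its left, z up, the work surface at z = 0. Lengths are in mm, angles in degrees, forces in N, time in s.
With the tool pointing down it reaches from about 400 to 850 mm from the base axis. Payload 4.4 kg.
Tool frame: the origin (TCP) lies midway between the tips of the shut fingers; the grasp point (between the pads) lies robot.tcp_to_grasp behind it (robot.tcp_to_grasp is the distance from the TCP to the grasp point, in mm); z points along the fingers, y is the line along which they close (so a half turn about z gives the same grasp; the last joint's range is limited). The gripper opens to 94 mm and grips with 3 to 60 N. Pads are 16 mm wide; open, the fingers measure 119 mm over their backs; the gripper's body (75 mm by 177 mm) begins 78 mm behind the grasp point.
Start: joints at [63.782, 36.005, 2.206, 86.941, -1.547, 57.084, -1.146], TCP at [248.233, -600.748, 205.478] pointing down, gripper open.
Joint ranges: [-175.42, 175.42], [-21.48, 121.26], [-71.46, 75.88], [10.55, 141.38], [-63.04, 243.04], [13.31, 113.54], [-168.57, 168.57]. Speed limits (degrees/s): [147.25, 147.25, 180, 180, 180, 180, 180].

### API

Orientations are given as a 3x3 rotation matrix whose columns are the frame's x, y, z axes.
In Python, from cell import status, snapshot, camera_model, job, robot gives the robot as it stands.
- The arm moves only by the shell command python3 -m jog 'ROWS' [FORCE]. ROWS is JSON, a list of rows, each a list of 5 numbers: the opening, from 0 (shut) to 1 (fully open), then the shift along the tool's x, y, z in cm, then the turn about the tool's z in rad. In form: [[grip, tx, ty, tz, twist], ...]. A call has 1 to 10 rows; each row shifts and turns the commanded pose from where the row before left it, along the tool's axes as they then stand; what a row does not reach is not made up. A row lasts 1/8 s, in which the tool goes at most 62.5 mm and 10.7 degrees, less where a joint would pass 70% of its speed; a pose out of reach is approached as far as the arm can. A call with a gripper value outside its range is refused whole. The fingers move at their own pace and stop on an object; FORCE is the grip in N (left out, the last holds). Time passes only in rows, so rows that do not move let the fingers close. It gives the time, the measured TCP pose, the force, the opening and the grip force at its end, in the units of the state.
- status.state(): the state, without advancing time (a new reading comes with each control period).
- snapshot(name): name is "scene" or "side" or "wrist"; returns the picture (480x640x3 uint8, red, green, blue); there is no depth.
- camera_model(name): a dict with "intrinsics" (3x3 intrinsics, pixels), "k1" (the pictures are not rectified: a ray, as slopes to the right and down, at radius r is drawn at 1 + k1 r^2 times it, then the intrinsics apply), "eye" and "orientation" of the camera in the world. Camera axes: x right, y down, z forward; pixel columns grow to the right and rows downward; lengths in mm; the calibration is good to about 2 mm. A picture is of the moment at which its call begins: read the wrist's pose just before it. camera_model takes no time and is no camera call; for the wrist camera it gives the pose at the moment of the call.
- job.sign_off(): hands the job in; it is judged then, once.
The state is a dict: "time_s": time; "joint_pos": joint angles; "qvel": joint speeds; "joint_torque": joint torques, N m; "eef_pos": TCP position; "eef_rot": TCP orientation; "contact_force": force on the tool from outside, world axes, zero at the start; "ft_torque": the same for the moment, N m; "grip_width": finger opening in mm; "finger_force": force on a finger pad.
Only numpy, scipy, OpenCV 4.12 (cv2) and the standard library are available. Lean on these libraries where they do the work, as an engineer would, in place of code of your own. Each camera call takes 0.05 s, during which the arm holds its last target. There are 200 camera calls.

## Working session

There is one attempt and no reset: what is moved stays moved. The work goes in short steps, Python scripts to look and compute and a shell command to move; the robot and the scene stay as the last step left them, time stands still between calls to the robot, and variables do not carry over. Pictures are saved under pics/ and viewed, at most 14 in all, crops included, and the job is handed in when it is done.

```bash
ls; mkdir -p pics; python3 - <<'E'
from cell import status,snapshot,camera_model,robot
import cv2,numpy as np
s=status.state()
print(s['time_s'],s['eef_pos'],np.round(s['eef_rot'],3).tolist(),s['grip_width'],robot.tcp_to_grasp)
for n in ("scene","side","wrist"):
    m=camera_model(n);print(n,{k:np.round(v,3).tolist() for k,v in m.items()})
    cv2.imwrite(f"pics/{n}0.png",snapshot(n)[...,::-1])
E
```

```text
pics
0.0 [ 247.97229232 -600.13472664  204.57033711] [[0.924, 0.382, -0.001], [0.382, -0.924, 0.002], [-0.0, -0.002, -1.0]] 94.05937370552891 18.8
scene {'intrinsics': [[555.948, 0.0, 315.263], [0.0, 555.948, 243.515], [0.0, 0.0, 1.0]], 'k1': -0.032, 'eye': [1200.243, 62.501, 866.35], 'orientation': [[-0.15, 0.787, -0.599], [0.989, 0.128, -0.079], [0.014, -0.604, -0.797]]}
side {'intrinsics': [[541.694, 0.0, 313.583], [0.0, 541.694, 233.872], [0.0, 0.0, 1.0]], 'k1': -0.11, 'eye': [-39.903, 787.412, 616.77], 'orientation': [[-0.791, -0.298, 0.534], [-0.611, 0.396, -0.685], [-0.008, -0.869, -0.496]]}
wrist {'intrinsics': [[365.407, 0.0, 313.46], [0.0, 365.407, 240.562], [0.0, 0.0, 1.0]], 'k1': -0.008, 'eye': [310.464, -574.628, 383.813], 'orientation': [[0.382, -0.898, -0.22], [-0.924, -0.372, -0.088], [-0.003, 0.237, -0.972]]}
```

View pics/scene0.png

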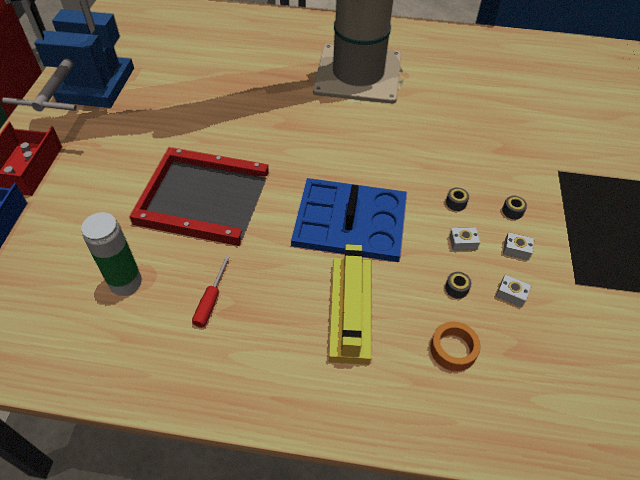

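View pics/side0.png

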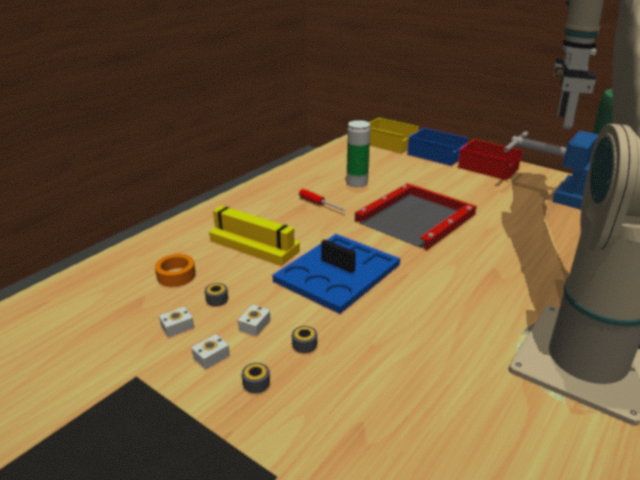

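The scene shows the tray at about (350,218) with its oblong pockets on the left and round ones on the right. The case is at (200,195) with its mouth to the right. There are three bushes at (457,197), (515,205) and (458,283), three blocks at (464,237), (518,245) and (514,290), and the end block at (351,305).

```bash
cat > h.py <<'E'
import numpy as np,cv2,sys
from cell import status,snapshot,camera_model
def p2w(m,uv,z):
    K=np.array(m['intrinsics']);uv=np.atleast_2d(np.array(uv,float))
    d=cv2.undistortPoints(uv[:,None],K,np.array([m['k1'],0,0,0,0.]))[:,0]
    # model: distorted = r*(1+k1 r^2): same as OpenCV
    r=np.c_[d,np.ones(len(d))]@np.array(m['orientation']).T
    e=np.array(m['eye']);return (e+r*((np.array(z)-e[2])/r[:,2])[:,None])
def w2p(m,P):
    R=np.array(m['orientation']);e=np.array(m['eye']);c=(np.atleast_2d(P)-e)@R
    s=c[:,:2]/c[:,2:];s=s*(1+m['k1']*(s**2).sum(1))[:,None];K=np.array(m['intrinsics'])
    return s@K[:2,:2].T+K[:2,2]
def shot(n,name):
    m=camera_model(n);im=snapshot(n)[...,::-1].copy();cv2.imwrite(f'pics/{name}.png',im)
    import pickle;pickle.dump(m,open(f'pics/{name}.pkl','wb'));return m,im
def load(name):
    import pickle;return pickle.load(open(f'pics/{name}.pkl','rb')),cv2.imread(f'pics/{name}.png')
def to(x,y,z=None,yaw=None):
    "print tool-frame shift (cm) to world TCP x,y,z; yaw = angle of tool y axis (mod 180)"
    s=status.state();p=np.array(s['eef_pos']);R=np.array(s['eef_rot'])
    d=np.array([x,y,p[2] if z is None else z])-p
    t=R.T@d/10
    cy=np.degrees(np.arctan2(R[1,1],R[0,1]));out=''
    if yaw is not None:
        dy=(yaw-cy+90)%180-90;out=f'twist {-np.radians(dy):.3f} rad'
    print(f"to({x:.1f},{y:.1f},{z}): t=",np.round(t,2),f'yaw now {cy:.1f}',out,'j7',round(s['joint_pos'][6],1))
def st():
    s=status.state();R=np.array(s['eef_rot'])
    print(round(s['time_s'],1),np.round(s['eef_pos'],1),'yaw',round(np.degrees(np.arctan2(R[1,1],R[0,1])),2),'zax',np.round(R[:,2],3),'F',np.round(s['contact_force'],1),'w',round(s['grip_width'],1),'ff',np.round(s['finger_force'],1),'j',np.round(s['joint_pos'],0))
E
python3 - <<'E'
from h import *
m=camera_model('scene')
for n,uv,z in [('bush',[(457,195),(515,203),(458,280)],26),('block',[(464,235),(519,241),(515,286)],26),('trayc',[(309,179),(407,190),(401,259),(292,247)],18),('case',[(168,150),(269,165),(240,242),(133,220)],26),('eb foot',[(334,257),(370,258),(371,361),(331,361)],26),('tape',[(456,345)],30)]:
    print(n,np.round(p2w(m,uv,z)[:,:2]).tolist())
to(520,250,330,90)
E
```

```text
bush [[400.0, 247.0], [402.0, 364.0], [610.0, 248.0]]
block [[503.0, 260.0], [500.0, 365.0], [607.0, 351.0]]
trayc [[397.0, -60.0], [395.0, 145.0], [573.0, 143.0], [579.0, -64.0]]
case [[369.0, -374.0], [378.0, -149.0], [589.0, -162.0], [569.0, -381.0]]
eb foot [[595.0, 18.0], [586.0, 85.0], [793.0, 105.0], [804.0, 41.0]]
tape [[745.0, 243.0]]
to(520.0,250.0,330): t= [ 57.6  -68.22 -12.43] yaw now -67.6 twist 0.392 rad j7 -1.1
```

```bash
python3 -m jog '[[1,0,0,-2,0.13],[1,0,0,-2,0.13],[1,0,0,-2,0.131],[1,2,-5.5,-1,0],[1,2,-5.5,-1,0],[1,2,-5.5,-1,0],[1,2,-5.5,-1,0],[1,2,-5.5,-1,0],[1,2,-5.5,-1,0],[1,2,-5.5,-0.5,0]]'
python3 -m jog '[[1,2,-5.5,0,0],[1,2,-5.5,0,0],[1,2,-5.5,0,0],[1,2,-5.5,0,0],[1,2,-5.5,0,0],[1,2,-5.5,0,0],[1,2,-5.5,0,0],[1,1.2,0,0,0],[1,0,0,0,0],[1,0,0,0,0]]'
python3 - <<'E'
from h import *
st();shot('wrist','w1')
E
```

```text
time_s: 1.4
eef_pos: [388.5, -213.8, 331.0]
eef_rot: [[1.0, 0.001, 0.001], [0.001, -1.0, -0.0], [0.001, 0.0, -1.0]]
contact_force: [1.5, -0.5, -0.1]
grip_width: 93.9
finger_force: 0.0
time_s: 2.65
eef_pos: [539.3, 167.5, 330.4]
eef_rot: [[1.0, -0.002, -0.001], [-0.002, -1.0, -0.001], [-0.001, 0.001, -1.0]]
contact_force: [-0.5, -0.3, -0.4]
grip_width: 94.3
finger_force: 0.0
2.6 [539.3 167.5 330.4] yaw -90.11 zax [-0.001 -0.001 -1.   ] F [-0.5 -0.3 -0.4] w 94.3 ff 0.0 j [ -13.   23.  -10.   90.    4.   68. -114.]
```

View pics/w1.png

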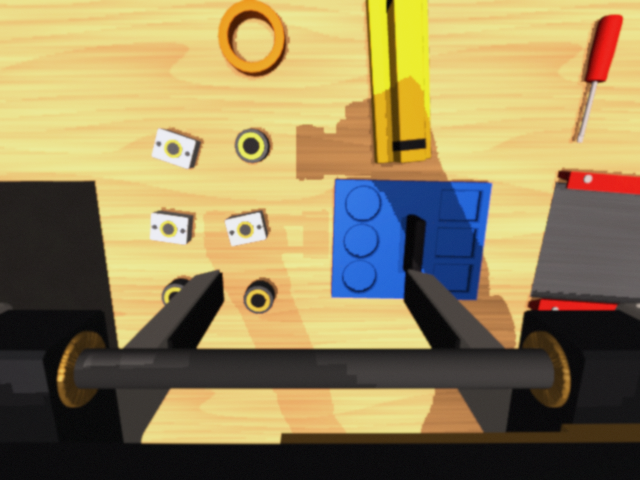

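Wrist view: tray corners about (334,179), (491,182), (477,299) and (331,297), blocks at (175,149), (171,227) and (246,229), and bushes at (252,146), (259,296) and (176,294). I'll enlarge crops to refine these.

```bash
python3 - <<'E'
from h import *
m,im=load('w1')
a=cv2.resize(im[115:325,140:300],None,fx=3.5,fy=3.5,interpolation=cv2.INTER_CUBIC)[:600]
b=cv2.resize(im[160:310,320:500],None,fx=1.3,fy=1.3)
hsv=cv2.cvtColor(im,cv2.COLOR_BGR2HSV)
sel=((hsv[...,1]<70)&(hsv[...,2]>150)).astype(np.uint8);sel[320:]=0;sel[:,:140]=0;sel[:,290:]=0
n,l,s,c=cv2.connectedComponentsWithStats(sel)
for i in range(1,n):
    if s[i,4]>100:
        mk=(l==i).astype(np.uint8);cn=max(cv2.findContours(mk,0,2)[0],key=cv2.contourArea);r=cv2.minAreaRect(cn)
        bx=cv2.boxPoints(r);W=p2w(m,bx,26)[:,:2]
        print('blk px',np.round(r[0],1),'w',np.round(W.mean(0),1),'sides',np.round([np.linalg.norm(W[1]-W[0]),np.linalg.norm(W[2]-W[1])],1),'ang',[round(np.degrees(np.arctan2(*(W[k+1]-W[k])[::-1]))%180,1) for k in (0,1)])
        cv2.drawContours(a,[np.int32((bx-[140,115]+.5)*3.5)],0,(0,0,255),1)
cv2.imwrite('pics/w1c.png',a)
E
```

```text
blk px [173.1 148.1] w [610.9 347.5] sides [39.  52.1] ang [np.float64(155.7), np.float64(71.6)]
blk px [168.3 228.2] w [505.8 363.9] sides [39.2 52.5] ang [np.float64(165.1), np.float64(80.6)]
blk px [245.1 228.9] w [504.7 260. ] sides [51.1 38.5] ang [np.float64(101.6), np.float64(9.6)]
```

View pics/w1c.png

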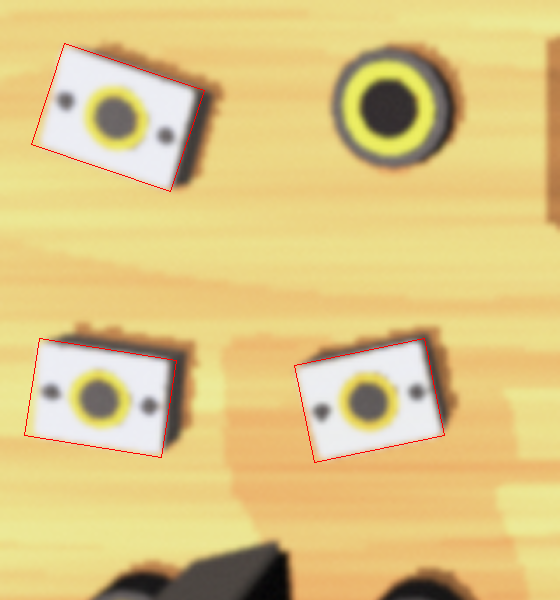

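Block fits are good, with sizes of about 39x52 against the true 38x50. Next I'll check the tray edges and the bush rings.

```bash
python3 - <<'E'
from h import *
m,im=load('w1')
hsv=cv2.cvtColor(im,cv2.COLOR_BGR2HSV)
# bush brass rings: yellow saturated inner ring top z=26 -> centroid of filled contour
for (u,v) in [(252,146),(259,296),(176,294)]:
    p=im[v-22:v+22,u-22:u+22].astype(int);
    y=((p[...,1]-p[...,0]>60)).astype(np.uint8)
    dark=(p.max(2)<130).astype(np.uint8)
    n,l,s,c=cv2.connectedComponentsWithStats(dark)
    for i in range(1,n):
        if s[i,4]>20: 
            q=c[i]+[u-22,v-22];print('bush dark comp',s[i,4],np.round(q,1),np.round(p2w(m,q,26)[0,:2],1))
a=cv2.resize(im[170:310,320:500],None,fx=4.2,fy=4.2,interpolation=cv2.INTER_CUBIC);cv2.imwrite('pics/w1t.png',a)
E
```

```text
bush dark comp 261 [257.2 144.8] [614.9 239.3]
bush dark comp 206 [250.6 145.5] [614.1 247.9]
bush dark comp 343 [261.8 289.7] [417.3 240.4]
bush dark comp 153 [257.6 300.1] [401.6 246.9]
bush dark comp 1120 [182.  298.4] [404.2 354.2]
```

View pics/w1t.png

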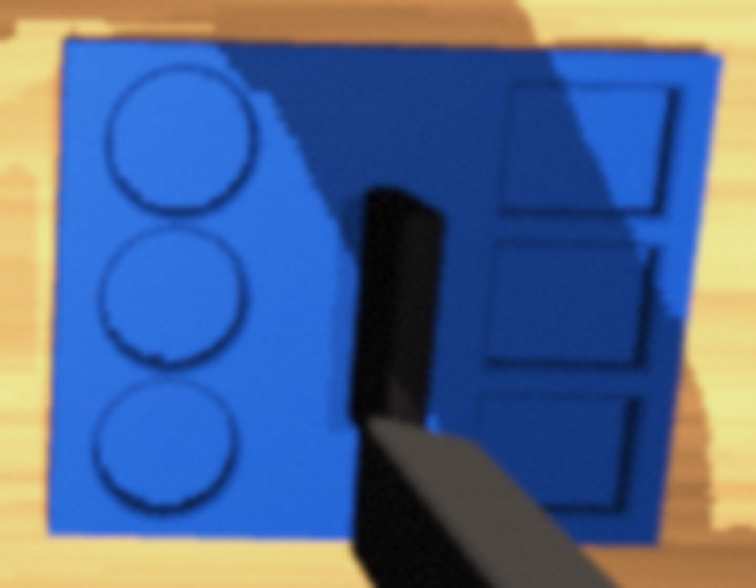

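Tray crop: corners at (65,40), (720,57), (48,535) and (657,545). Circle centres are about (182,140), (173,297) and (166,447), and oblong centres about (590,148), (571,304) and (556,452).

```bash
python3 - <<'E'
from h import *
from scipy.optimize import least_squares
m,im=load('w1')
C=[(65,40),(720,57),(48,535),(657,545),(182,140),(173,297),(166,447),(590,148),(571,304),(556,452)]
T=np.array([(84,105),(84,-105),(-84,105),(-84,-105),(52,66),(0,66),(-52,66),(52,-66),(0,-66),(-52,-66)],float)
W=p2w(m,(np.array(C)+.5)/4.2-.5+[320,170],18)[:,:2]
f=lambda q:(q[:2]+T@np.array([[np.cos(q[2]),-np.sin(q[2])],[np.sin(q[2]),np.cos(q[2])]]).T-W)
r=least_squares(lambda q:f(q).ravel(),[486,41,0],loss='soft_l1')
print('tray',np.round(r.x[:2],1),'yaw',round(np.degrees(r.x[2]),2));print(np.round(f(r.x),1).tolist())
hsv=cv2.cvtColor(im,cv2.COLOR_BGR2HSV);b,g,rr=[im[...,i].astype(int) for i in range(3)]
# endblock / bush
ring=(((rr-b)>110)&(hsv[...,0]>25)&(hsv[...,0]<34)&(hsv[...,1]>150)).astype(np.uint8)
n,l,s,c=cv2.connectedComponentsWithStats(ring)
for i in range(1,n):
    if 30<s[i,4]<900: print('ring',s[i],np.round(c[i],1),np.round(p2w(m,c[i],26)[0,:2],1))
ms,ims=load('w1')
E
```

```text
tray [485.1  35.8] yaw -1.14
[[0.6, 0.6], [1.9, -0.9], [0.4, 0.2], [0.3, -0.2], [-0.3, 0.2], [-0.3, -0.1], [-0.2, 0.1], [-0.2, 0.0], [-0.4, -0.4], [-0.8, 0.3]]
ring [242 134  21  24  98] [253.7 145.8] [613.6 243.9]
ring [165 288  15  14  66] [170.1 292.5] [413.2 370.2]
```

```bash
python3 -m jog '[[1,1.5,-1.65,5,0.018],[1,1.5,-1.7,5,0],[1,1.5,-1.6,5,0],[1,1.5,-1.6,5,0],[1,1.26,-1.6,5,0],[1,0,0,2,0],[1,0,0,0,0],[1,0,0,0,0]]' 20 >/dev/null
python3 - <<'E'
from h import *
st();shot('wrist','w2');to(613.5,247.5,10,-91.14)
E
```

```text
3.7 [614.6 249.4  62.9] yaw -91.06 zax [ 0.003  0.001 -1.   ] F [0.4 0.  0.5] w 93.9 ff 0.0 j [ -20.   47.   -8.   91.    9.   43. -123.]
to(613.5,247.5,10): t= [-0.13  0.22  5.3 ] yaw now -91.0 twist 0.002 rad j7 -122.8
```

View pics/w2.png

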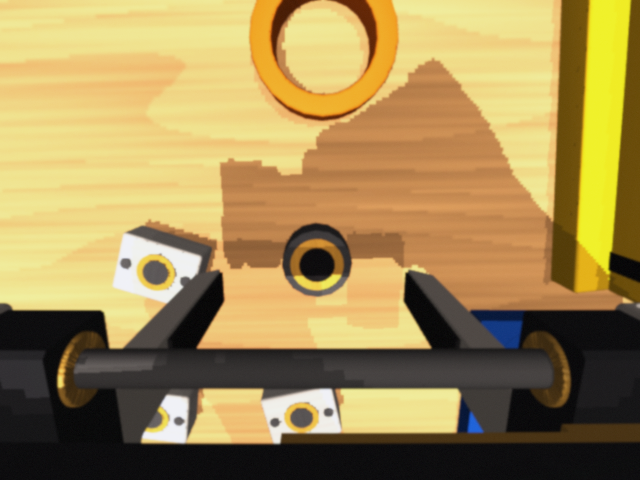

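```bash
python3 - <<'E'
from h import *
m,im=load('w2');print('bush from w2',p2w(m,[(317,265)],26))
E
python3 -m jog '[[1,-0.06,0.1,2.5,0],[1,-0.06,0.1,2.4,0],[1,0,0,0.4,0],[1,0,0,0,0],[0.3,0,0,0,0],[0.3,0,0,0,0],[0.3,0,0,0,0],[0.3,0,0,0,0],[0.3,0,0,0,0],[0.3,0,0,0,0]]' 25
python3 -c "
from h import *
st();st();st()"
```

```text
bush from w2 [[613.81679755 247.1888449   26.        ]]
time_s: 5.0
eef_pos: [612.1, 248.0, 7.5]
eef_rot: [[1.0, -0.017, -0.0], [-0.017, -1.0, -0.0], [-0.0, 0.0, -1.0]]
contact_force: [1.1, 0.0, 0.1]
grip_width: 43.5
finger_force: 25.0
5.0 [612.1 248.    7.5] yaw -90.98 zax [-0. -0. -1.] F [1.1 0.  0.1] w 43.5 ff 25.0 j [ -20.   51.   -7.   93.    9.   37. -123.]
5.0 [612.1 248.    7.5] yaw -90.98 zax [-0. -0. -1.] F [1.1 0.  0.1] w 43.5 ff 25.0 j [ -20.   51.   -7.   93.    9.   37. -123.]
5.0 [612.1 248.    7.5] yaw -90.98 zax [-0. -0. -1.] F [1.1 0.  0.1] w 43.5 ff 25.0 j [ -20.   51.   -7.   93.    9.   37. -123.]
```

```bash
python3 -m jog '[[0.3,0,0,-3.5,0],[0.3,0,0,-3.5,0],[0.3,-1.81,3.7,0,0],[0.3,-1.81,3.7,0,0],[0.3,-1.81,3.7,0,0],[0.3,-1.8,3.72,0,0],[0.3,0,0,3,0],[0.3,0,0,0,0],[0.3,0,0,0,0]]' 25 >/dev/null
python3 - <<'E'
from h import *
st();shot('wrist','w3');to(536.9,101.3,22,-91.14)
E
```

```text
6.1 [537.8 101.9  48. ] yaw -90.93 zax [ 0.001  0.001 -1.   ] F [ 0.3  1.6 -0.8] w 43.6 ff 25.0 j [  -8.   41.   -8.  111.   11.   29. -115.]
to(536.9,101.3,22): t= [-0.11  0.08  2.62] yaw now -90.9 twist 0.004 rad j7 -114.9
```

View pics/w3.png

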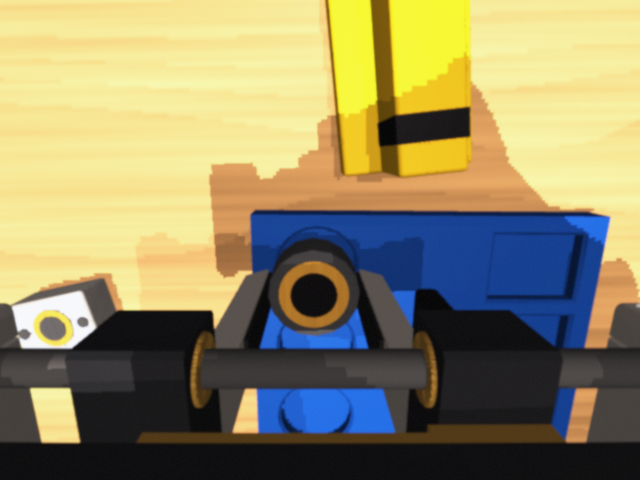

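```bash
python3 - <<'E'
from h import *
m,im=load('w3')
print('corners',p2w(m,[(252,212),(609,216)],18).round(1).tolist(),'expect',[(485.1+84+2.1,35.8-1.7+105),(485.1+84-2.1,35.8-1.7-105)])
print('bush ring',p2w(m,[(313.5,294)],64.5).round(1),'pocket arc top',p2w(m,[(319,227.5)],18).round(1),'expect x',538.4+23.5)
E
```

```text
corners [[571.8, 136.9, 18.0], [566.2, -70.6, 18.0]] expect [(571.2, 139.1), (567.0, -70.9)]
bush ring [[539.4 101.8  64.5]] pocket arc top [[562.   98.3  18. ]] expect x 561.9
```

```bash
python3 -m jog '[[0.3,-0.1,0.08,0.9,0],[0.3,0,0,0.9,0],[0.3,0,0,0.7,0],[0.3,0,0,0,0],[0.3,0,0,0,0]]' 25; python3 -c "
from h import *
st()"
```

```text
time_s: 6.8
eef_pos: [536.3, 100.3, 22.5]
eef_rot: [[1.0, -0.017, 0.0], [-0.017, -1.0, 0.0], [0.0, -0.0, -1.0]]
contact_force: [0.1, 0.0, -1.6]
grip_width: 43.2
finger_force: 25.0
6.8 [536.3 100.3  22.5] yaw -90.98 zax [ 0.  0. -1.] F [ 0.1  0.  -1.6] w 43.2 ff 25.0 j [  -9.   43.   -7.  112.   11.   26. -115.]
```

```bash
python3 -m jog '[[0.3,0,0,0.25,0],[0.6,0,0,0,0],[0.6,0,0,0,0],[0.6,0,0,0,0],[0.6,0,0,-3,0],[0.6,0,0,-4,0],[1,-2.75,-2.89,0,0],[1,-2.75,-2.89,0,0],[1,-2.75,-2.89,0,0],[1,-2.75,-2.89,0,0]]' 25
python3 -m jog '[[1,-2.75,-2.89,0,0],[1,0,0,2.5,0],[1,0,0,0,0],[1,0,0,0,0]]' >/dev/null
python3 - <<'E'
from h import *
st();m,im=shot('wrist','w4');to(401.6,247.4,11,-91.14)
c=cv2.HoughCircles(cv2.medianBlur(cv2.cvtColor(im,cv2.COLOR_BGR2GRAY),3),cv2.HOUGH_GRADIENT,1,30,param1=120,param2=22,minRadius=22,maxRadius=40)
for q in (c[0] if c is not None else []):
    print(np.round(q,1),p2w(m,q[:2],26).round(1))
print('predicted px of bush',w2p(m,[(401.6,247,26),(404,364,26)]))
E
```

```text
time_s: 8.05
eef_pos: [427.5, 218.7, 90.2]
eef_rot: [[1.0, -0.017, 0.001], [-0.017, -1.0, 0.0], [0.001, -0.0, -1.0]]
contact_force: [0.4, 0.9, -0.4]
grip_width: 92.0
finger_force: 0.0
8.6 [401.8 246.8  65.4] yaw -91.04 zax [ 0. -0. -1.] F [ 0.6 -0.4 -0.3] w 93.7 ff 0.0 j [ -31.   35.   -6.  122.    9.   23. -135.]
to(401.6,247.4,11): t= [-0.05 -0.05  5.46] yaw now -91.1 twist 0.001 rad j7 -134.7
[313.5 258.5  34.9] [[404.4 246.7  26. ]]
[560.5 111.5  39.4] [[489.  104.6  26. ]]
[133.5 252.5  38.3] [[410.3 358.6  26. ]]
[103.5  87.5  23.3] [[506.4 362.7  26. ]]
[589.5  16.5  27.1] [[537.6  95.5  26. ]]
predicted px of bush [[313.08932533 262.8326458 ]
 [126.28049842 262.26052653]]
```

```bash
python3 -m jog '[[1,0.1,0,2.5,0],[1,0,0,2.4,0],[1,0,0,0.5,0],[1,0,0,0,0],[0.3,0,0,0,0],[0.3,0,0,0,0],[0.3,0,0,0,0],[0.3,0,0,0,0],[0.3,0,0,0,0],[0.3,0,0,0,0]]' 25
python3 -m jog '[[0.3,0,0,-3.5,0],[0.3,0,0,-3.5,0],[0.3,2.15,3.58,0,0],[0.3,2.15,3.58,0,0],[0.3,2.15,3.58,0,0],[0.3,2.15,3.58,0,0],[0.3,0,0,3,0],[0.3,0,0,0,0],[0.3,0,0,0,0]]' 25
python3 - <<'E'
from h import *
st();to(486,102.2,23,-91.14);m,im=shot('wrist','w5')
cv2.imwrite('pics/w5c.png',cv2.resize(im[180:440,220:440],None,fx=2.2,fy=2.2))
s=status.state();print(w2p(m,[(538.4,101,35),(486.4,101.8,18)]))
E
```

```text
time_s: 9.85
eef_pos: [402.2, 247.1, 11.0]
eef_rot: [[1.0, -0.017, -0.0], [-0.017, -1.0, -0.0], [-0.0, 0.0, -1.0]]
contact_force: [-0.5, -0.8, 1.1]
grip_width: 43.3
finger_force: 25.0
time_s: 10.98
eef_pos: [485.5, 103.2, 51.3]
eef_rot: [[1.0, -0.016, -0.0], [-0.016, -1.0, 0.0], [-0.0, -0.0, -1.0]]
contact_force: [0.3, -0.0, -1.3]
grip_width: 43.2
finger_force: 25.0
11.0 [485.5 103.2  51.3] yaw -90.91 zax [-0.  0. -1.] F [ 0.3 -0.  -1.3] w 43.2 ff 25.0 j [ -10.   38.   -8.  118.   12.   24. -118.]
to(486.0,102.2,23): t= [0.05 0.1  2.83] yaw now -90.9 twist 0.004 rad j7 -118.3
[[315.98130535 179.63990836]
 [315.71004376 263.97304304]]
```

View pics/w5c.png

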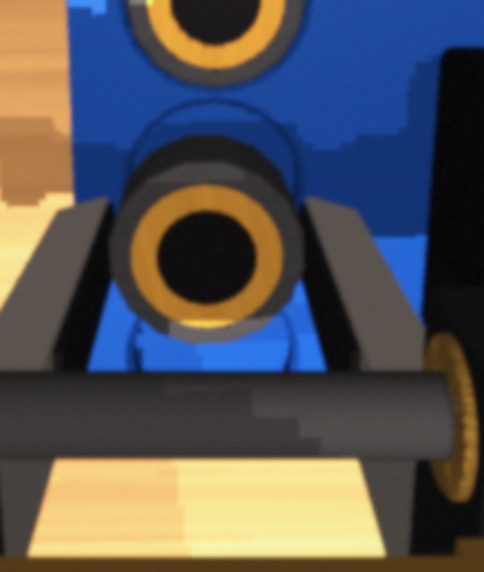

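The first bush sits where it was predicted to when seated. I'll insert the second one.

```bash
python3 -m jog '[[0.3,0.05,0.1,1,0],[0.3,0,0,1,0],[0.3,0,0,0.8,0],[0.3,0,0,0,0],[0.3,0,0,0,0],[0.3,0,0,0,0]]' 25;
python3 -c "
from h import *
m,im=load('w5')
print(p2w(m,[(317.3,225.5)],18),p2w(m,[(314,297.3)],66.5))
m,im=load('w4')
r=cv2.cvtColor(im,cv2.COLOR_BGR2HSV)
k=((r[...,0]>12)&(r[...,0]<34)&(r[...,1]>190)).astype(np.uint8)[200:320,60:200]
n,l,s,c=cv2.connectedComponentsWithStats(k)
for i in range(1,n):
    if s[i,4]>40: print(s[i],c[i]+[60,200],p2w(m,c[i]+[60,200],26))
"
```

```text
time_s: 11.78
eef_pos: [486.5, 101.5, 23.2]
eef_rot: [[1.0, -0.017, 0.001], [-0.017, -1.0, 0.0], [0.001, -0.0, -1.0]]
contact_force: [0.2, -0.7, -0.5]
grip_width: 43.3
finger_force: 25.0
[[510.22807828 100.52080625  18.        ]] [[484.88874341 102.86838243  66.5       ]]
```

```bash
python3 -m jog '[[0.3,0,0,0.25,0],[0.6,0,0,0,0],[0.6,0,0,0,0],[0.6,0,0,0,0],[0.6,0,0,-3,0],[0.6,0,0,-4,0],[1,-1.75,-5.2,0,0],[1,-1.75,-5.2,0,0],[1,-1.75,-5.2,0,0],[1,-1.75,-5.2,0,0]]' 25 >/dev/null
python3 -m jog '[[1,-1.75,-5.2,0,0],[1,0,0,2.5,0],[1,0,0,0,0],[1,0,0,0,0]]' >/dev/null
python3 - <<'E'
from h import *
st();m,im=shot('wrist','w6')
c=cv2.HoughCircles(cv2.medianBlur(cv2.cvtColor(im,cv2.COLOR_BGR2GRAY),3),cv2.HOUGH_GRADIENT,1,30,param1=120,param2=22,minRadius=22,maxRadius=40)
for q in (c[0] if c is not None else []):
    print(np.round(q,1),p2w(m,q[:2],26).round(1))
m,im=shot('scene','s1')
print('scene pred',w2p(m,[(403,363,26)]))
cv2.imwrite('pics/s1c.png',cv2.resize(im[150:400,270:570],None,fx=2.4,fy=2.4))
E
```

```text
13.5 [403.8 362.   65.8] yaw -91.07 zax [ 0.    -0.001 -1.   ] F [-0.6  0.2 -0.5] w 93.8 ff 0.0 j [ -41.   39.   -6.  111.    8.   31. -144.]
[311.5 259.5  25.7] [[405.7 363.2  26. ]]
scene pred [[514.56439208 203.25923806]]
```

View pics/w6.png

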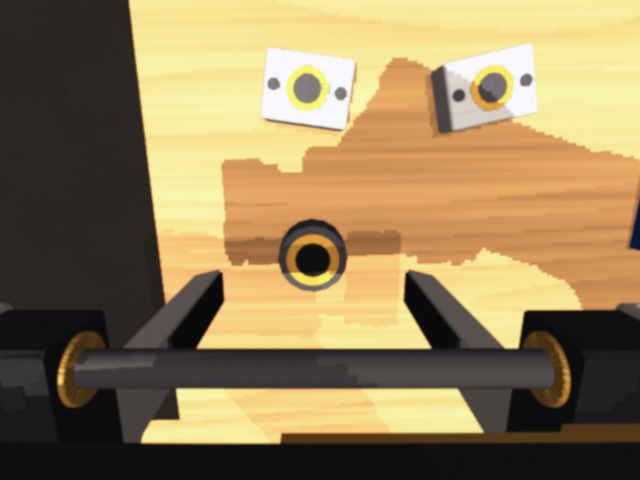

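```bash
python3 -m jog '[[1,0.12,-0.1,2.5,0],[1,0,0,2.4,0],[1,0,0,0.55,0],[1,0,0,0,0],[0.3,0,0,0,0],[0.3,0,0,0,0],[0.3,0,0,0,0],[0.3,0,0,0,0],[0.3,0,0,0,0],[0.3,0,0,0,0]]' 25
python3 -m jog '[[0.3,0,0,-3.5,0],[0.3,0,0,-3.5,0],[0.3,0.7,5.2,0,0],[0.3,0.7,5.2,0,0],[0.3,0.7,5.2,0,0],[0.3,0.7,5.2,0,0],[0.3,0.65,5.15,0,0],[0.3,0,0,3,0],[0.3,0,0,0,0],[0.3,0,0,0,0]]' 25
python3 - <<'E'
from h import *
st();to(434.2,102.7,23,-91.14);m,im=shot('wrist','w7')
E
```

```text
time_s: 14.88
eef_pos: [404.4, 363.8, 11.0]
eef_rot: [[1.0, -0.017, -0.0], [-0.017, -1.0, -0.0], [-0.0, 0.0, -1.0]]
contact_force: [-0.5, -0.2, 0.7]
grip_width: 43.7
finger_force: 25.0
time_s: 16.12
eef_pos: [434.5, 104.9, 51.4]
eef_rot: [[1.0, -0.016, 0.0], [-0.016, -1.0, 0.001], [0.0, -0.001, -1.0]]
contact_force: [-0.2, 0.5, -0.9]
grip_width: 43.3
finger_force: 25.0
16.1 [434.5 104.9  51.4] yaw -90.89 zax [ 0.     0.001 -1.   ] F [-0.2  0.5 -0.9] w 43.3 ff 25.0 j [ -12.   36.   -8.  126.   14.   19. -122.]
to(434.2,102.7,23): t= [-0.03  0.22  2.84] yaw now -90.9 twist 0.004 rad j7 -122.0
```

```bash
python3 -m jog '[[0.3,-0.03,0.2,1,0.004],[0.3,0,0,1,0],[0.3,0,0,0.8,0],[0.3,0,0,0,0],[0.3,0,0,0,0],[0.3,0,0,0.2,0]]' 25
python3 -m jog '[[0.6,0,0,0,0],[0.6,0,0,0,0],[0.6,0,0,0,0],[0.6,0,0,-3,0],[0.6,0,0,-4,0],[1,1.7,-3.97,0,0],[1,1.7,-3.97,0,0],[1,1.7,-3.97,0,0],[1,1.7,-3.97,0,0]]' 25 >/dev/null
python3 -m jog '[[1,0,0,1,-0.1],[1,0,0,1.5,-0.104],[1,0,0,0,0],[1,0,0,0,0]]' >/dev/null
cat >> h.py <<'E'
def blocks(m,im):
    hsv=cv2.cvtColor(im,cv2.COLOR_BGR2HSV)
    sel=((hsv[...,1]<70)&(hsv[...,2]>150)).astype(np.uint8);sel[310:]=0
    n,l,s,c=cv2.connectedComponentsWithStats(sel)
    for i in range(1,n):
        if s[i,4]>1500:
            cn=max(cv2.findContours((l==i).astype(np.uint8),0,2)[0],key=cv2.contourArea)
            W=p2w(m,cn[:,0].astype(float),26)[:,:2]
            r=cv2.minAreaRect(W.astype(np.float32));B=cv2.boxPoints(r);e=[B[1]-B[0],B[2]-B[1]];L=max(e,key=np.linalg.norm)
            print('block',np.round(r[0],1),np.round(r[1],1),'long ang',round(np.degrees(np.arctan2(L[1],L[0]))%180,1))
E
python3 - <<'E'
from h import *
st();m,im=shot('wrist','w8');blocks(m,im);to(504.7,260,11,100.6)
E
```

```text
time_s: 16.92
eef_pos: [434.1, 101.9, 21.2]
eef_rot: [[1.0, -0.021, 0.0], [-0.021, -1.0, 0.0], [0.0, -0.0, -1.0]]
contact_force: [0.2, 0.9, 0.0]
grip_width: 43.5
finger_force: 25.0
18.6 [505.7 259.1  66.3] yaw -79.64 zax [ 0.  0. -1.] F [-0.1 -0.   0.5] w 94.3 ff 0.0 j [ -22.   41.  -13.  107.   15.   34. -124.]
block [610.8 347.5] [49.6 37.7] long ang 70.8
block [506.1 363.6] [49.9 37.8] long ang 81.3
to(504.7,260.0,11): t= [-0.11 -0.1   5.55] yaw now -79.6 twist -0.004 rad j7 -123.6
```

View pics/w8.png

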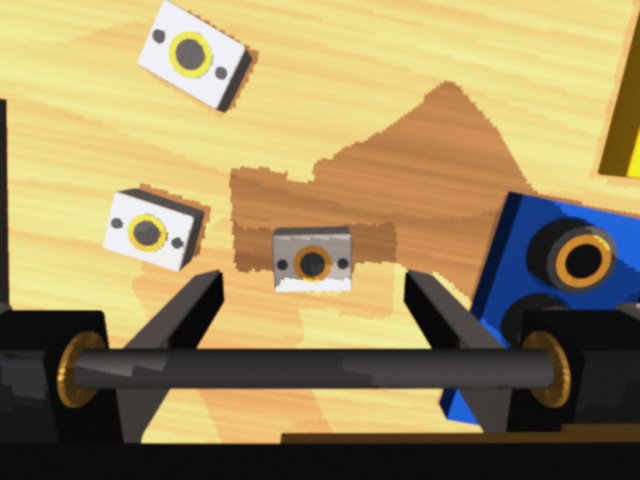

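```bash
python3 -m jog '[[1,-0.05,-0.1,2.5,0],[1,0,0,2.4,0],[1,0,0,0.6,0],[1,0,0,0,0],[0.3,0,0,0,0],[0.3,0,0,0,0],[0.3,0,0,0,0],[0.3,0,0,0,0],[0.3,0,0,0,0],[0.3,0,0,0,0]]' 30
python3 -m jog '[[0.3,0,0,-4,0.1],[0.3,0,0,-4,0.102],[0.3,0.61,4.83,0,0],[0.3,0.61,4.83,0,0],[0.3,0.61,4.83,0,0],[0.3,0.61,4.83,0,0],[0.3,0.61,4.83,0,0],[0.3,0.61,4.83,0,0],[0.3,0,0,0,0]]' 30 >/dev/null
python3 -m jog '[[0.3,0,0,4,0],[0.3,0,0,0,0],[0.3,0,0,0,0]]'
python3 - <<'E'
from h import *
st();to(535.8,-30.8,23,-91.14);m,im=shot('wrist','w9')
cv2.imwrite('pics/w9c.png',cv2.resize(im[180:380,200:440],None,fx=2.8,fy=2.8))
E
```

```text
time_s: 19.85
eef_pos: [504.9, 260.0, 11.1]
eef_rot: [[0.983, 0.182, 0.0], [0.182, -0.983, -0.0], [0.0, 0.0, -1.0]]
contact_force: [-0.3, -0.7, 0.8]
grip_width: 49.8
finger_force: 29.9
time_s: 21.35
eef_pos: [536.1, -29.3, 51.6]
eef_rot: [[1.0, -0.018, 0.0], [-0.018, -1.0, 0.0], [0.0, -0.0, -1.0]]
contact_force: [0.5, -0.0, 0.4]
grip_width: 49.9
finger_force: 29.9
21.4 [536.1 -29.3  51.6] yaw -91.02 zax [ 0.  0. -1.] F [ 0.5 -0.   0.4] w 49.9 ff 29.9 j [   8.   40.  -12.  112.   15.   29. -106.]
to(535.8,-30.8,23): t= [-0.03  0.15  2.86] yaw now -91.0 twist 0.002 rad j7 -105.7
```

View pics/w9c.png

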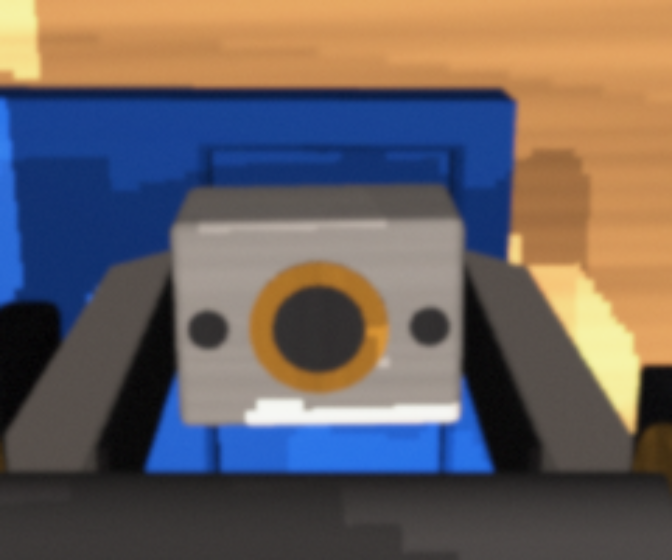

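```bash
python3 - <<'E'
from h import *
m,im=load('w9')
P=lambda x,y:(200+(x+.5)/2.8-.5,180+(y+.5)/2.8-.5)
print('pocket edges',p2w(m,[P(207,165),P(458,165),P(330,148)],18).round(1).tolist(),'blk top corners (z66.5)',p2w(m,[P(172,228),P(462,219),P(458,416),P(183,424)],66.5).round(1).tolist())
E
python3 -m jog '[[0.3,-0.03,0.2,1,0.003],[0.3,0,0,1,0],[0.3,0,0,0.8,0],[0.3,0,0,0,0],[0.3,0,0,0,0]]' 30
```

```text
pocket edges [[553.3, -5.8, 18.0], [552.3, -59.4, 18.0], [556.5, -32.1, 18.0]] blk top corners (z66.5) [[554.0, -5.2, 66.5], [554.7, -53.7, 66.5], [518.7, -53.6, 66.5], [518.0, -5.2, 66.5]]
time_s: 22.02
eef_pos: [535.6, -32.3, 22.9]
eef_rot: [[1.0, -0.022, 0.0], [-0.022, -1.0, 0.0], [0.0, -0.0, -1.0]]
contact_force: [0.6, 0.1, -1.2]
grip_width: 49.1
finger_force: 29.9
```

```bash
python3 -m jog '[[0.3,0,0,0.2,0],[0.65,0,0,0,0],[0.65,0,0,0,0],[0.65,0,0,0,0],[0.65,0,0,-4,0],[0.65,0,0,-4,0],[0.65,-0.53,-5.64,0,0],[1,-0.53,-5.64,0,0],[1,-0.53,-5.64,0,0],[1,-0.53,-5.64,0,0]]' 30 >/dev/null
python3 -m jog '[[1,-0.53,-5.64,0,0],[1,-0.53,-5.64,0,0],[1,-0.53,-5.64,0,0],[1,0,0,1.5,0.065],[1,0,0,2,0.066],[1,0,0,0,0],[1,0,0,0,0]]' >/dev/null
python3 - <<'E'
from h import *
st();m,im=shot('wrist','w10');blocks(m,im);to(506.1,363.8,11,81.3);print(w2p(m,[(506,363.8,26)]))
hsv=cv2.cvtColor(im,cv2.COLOR_BGR2HSV);k=(hsv[...,1]<75).astype(np.uint8);k[310:]=0;k[:200]=0;k[:,:230]=0;k[:,400:]=0
n,l,s,c=cv2.connectedComponentsWithStats(k)
for i in range(1,n):
    if s[i,4]>600: print(s[i],c[i])
E
```

```text
24.1 [507.6 363.3  66.6] yaw -98.73 zax [ 0.001  0.    -1.   ] F [ 0.1  0.2 -0.5] w 93.8 ff 0.0 j [ -33.   44.   -8.   98.    9.   39. -145.]
block [610.8 348. ] [49.5 37.7] long ang 70.7
block [505.9 363.9] [49.1 36.8] long ang 81.3
to(506.1,363.8,11): t= [-0.18 -0.01  5.58] yaw now -98.7 twist -0.001 rad j7 -144.6
[[312.78683998 264.43171341]]
[ 274  229   79   64 3850] [312.74935065 259.47090909]
```

```bash
python3 -m jog '[[1,-0.15,0,2.5,0],[1,0,0,2.4,0],[1,0,0,0.65,0],[1,0,0,0,0],[0.3,0,0,0,0],[0.3,0,0,0,0],[0.3,0,0,0,0],[0.3,0,0,0,0],[0.3,0,0,0,0],[0.3,0,0,0,0]]' 30
python3 -m jog '[[0.3,0,0,-4,-0.066],[0.3,0,0,-4,-0.066],[0.3,-0.2,5.65,0,0],[0.3,-0.2,5.65,0,0],[0.3,-0.2,5.65,0,0],[0.3,-0.2,5.65,0,0],[0.3,-0.2,5.65,0,0],[0.3,-0.2,5.65,0,0],[0.3,-0.2,5.65,0,0],[0.3,0,0,0,0]]' 30 >/dev/null
python3 -m jog '[[0.3,0,0,4,0],[0.3,0,0,0,0],[0.3,0,0,0,0]]'
python3 - <<'E'
from h import *
st();to(483.8,-31.3,23,-91.14);m,im=shot('wrist','w11')
E
```

```text
time_s: 25.45
eef_pos: [505.7, 363.4, 10.6]
eef_rot: [[0.988, -0.153, 0.0], [-0.153, -0.988, 0.0], [0.0, -0.0, -1.0]]
contact_force: [0.1, -0.6, 1.2]
grip_width: 49.8
finger_force: 30.0
time_s: 27.08
eef_pos: [483.6, -30.7, 51.1]
eef_rot: [[1.0, -0.02, 0.0], [-0.02, -1.0, 0.0], [0.0, -0.0, -1.0]]
contact_force: [0.2, 0.4, -0.3]
grip_width: 49.5
finger_force: 30.0
27.1 [483.6 -30.7  51.1] yaw -91.13 zax [ 0.  0. -1.] F [ 0.2  0.4 -0.3] w 49.5 ff 30.0 j [   8.   38.  -11.  120.   18.   24. -108.]
to(483.8,-31.3,23): t= [0.02 0.06 2.81] yaw now -91.1 twist 0.000 rad j7 -108.2
```

```bash
python3 -m jog '[[0.3,0.02,0.08,1,0],[0.3,0,0,1,0],[0.3,0,0,0.8,0],[0.3,0,0,0,0],[0.3,0,0,0,0],[0.3,0,0,0.2,0]]' 30
python3 -m jog '[[0.65,0,0,0,0],[0.65,0,0,0,0],[0.65,0,0,0,0],[0.65,0,0,-4,0],[0.65,0,0,-4,0],[0.65,1.7,-5.45,0,0],[1,1.7,-5.45,0,0],[1,1.7,-5.45,0,0],[1,1.7,-5.45,0,0]]' 30 >/dev/null
python3 -m jog '[[1,1.7,-5.45,0,0],[1,1.7,-5.45,0,0],[1,1.7,-5.45,0,0],[1,0,0,1.5,0.106],[1,0,0,2,0.106],[1,0,0,0,0.105],[1,0,0,0,0],[1,0,0,0,0]]' >/dev/null
python3 - <<'E'
from h import *
st();m,im=shot('wrist','w12');blocks(m,im);to(610.8,347.8,11,70.7);print(w2p(m,[(610.8,347.8,26)]))
hsv=cv2.cvtColor(im,cv2.COLOR_BGR2HSV);k=(hsv[...,1]<75).astype(np.uint8);k[310:]=0;k[:200]=0;k[:,:230]=0;k[:,400:]=0
n,l,s,c=cv2.connectedComponentsWithStats(k)
for i in range(1,n):
    if s[i,4]>600: print(s[i],c[i])
E
```

```text
time_s: 27.88
eef_pos: [483.8, -32.2, 20.7]
eef_rot: [[1.0, -0.021, 0.001], [-0.021, -1.0, 0.0], [0.001, -0.0, -1.0]]
contact_force: [0.0, 0.9, 0.8]
grip_width: 50.0
finger_force: 30.0
30.0 [610.7 346.4  65.8] yaw -109.28 zax [ 0.  0. -1.] F [-0.5 -0.2  0.4] w 94.0 ff 0.0 j [ -28.   49.   -7.   84.    7.   47. -147.]
block [602.3 350.8] [49.1 18.6] long ang 69.8
to(610.8,347.8,11): t= [-0.05 -0.13  5.48] yaw now -109.3 twist -0.000 rad j7 -147.0
[[310.79205899 263.06015698]]
[ 271  227   80   64 3862] [310.55567064 257.43966857]
```

```bash
python3 -m jog '[[1,-0.03,-0.1,2.5,0],[1,0,0,2.4,0],[1,0,0,0.6,0],[1,0,0,0,0],[0.3,0,0,0,0],[0.3,0,0,0,0],[0.3,0,0,0,0],[0.3,0,0,0,0],[0.3,0,0,0,0],[0.3,0,0,0,0]]' 30
python3 -m jog '[[0.3,0,0,-4,-0.158],[0.3,0,0,-4,-0.159],[0.3,-2.45,5.45,0,0],[0.3,-2.45,5.45,0,0],[0.3,-2.45,5.45,0,0],[0.3,-2.45,5.45,0,0],[0.3,-2.45,5.45,0,0],[0.3,-2.45,5.45,0,0],[0.3,-2.45,5.45,0,0],[0.3,0,0,0,0]]' 30 >/dev/null
python3 -m jog '[[0.3,0,0,4,0],[0.3,0,0,0,0],[0.3,0,0,0,0]]'
python3 - <<'E'
from h import *
st();to(431.8,-30.1,23,-91.14);m,im=shot('wrist','w13')
E
```

```text
time_s: 31.3
eef_pos: [610.7, 347.5, 10.6]
eef_rot: [[0.943, -0.332, 0.0], [-0.332, -0.943, 0.0], [0.0, -0.0, -1.0]]
contact_force: [-0.1, 0.3, 1.1]
grip_width: 50.0
finger_force: 30.0
time_s: 32.92
eef_pos: [431.6, -29.5, 51.0]
eef_rot: [[1.0, -0.02, 0.0], [-0.02, -1.0, 0.0], [0.0, -0.0, -1.0]]
contact_force: [-0.3, -0.4, -1.2]
grip_width: 49.3
finger_force: 30.0
32.9 [431.6 -29.5  51. ] yaw -91.13 zax [ 0.  0. -1.] F [-0.3 -0.4 -1.2] w 49.3 ff 30.0 j [   8.   35.  -11.  128.   20.   18. -111.]
to(431.8,-30.1,23): t= [0.02 0.06 2.8 ] yaw now -91.1 twist 0.000 rad j7 -111.5
```

```bash
python3 -m jog '[[0.3,0.02,0.06,1,0],[0.3,0,0,1,0],[0.3,0,0,0.8,0],[0.3,0,0,0,0],[0.3,0,0,0,0],[0.3,0,0,0.2,0]]' 30
python3 -m jog '[[0.65,0,0,0,0],[0.65,0,0,0,0],[0.65,0,0,0,0],[0.65,0,0,-4,0],[0.65,0,0,-5,0],[1,2.2,1.4,-5,0],[1,2.2,1.4,-5,0],[1,2.2,1.4,-4,0],[1,2.2,1.4,-4,0],[1,2.2,1.4,-4,0]]' 30 >/dev/null
python3 -m jog '[[1,0,0,0,0],[1,0,0,0,0],[1,0,0,0,0]]' >/dev/null
python3 - <<'E'
from h import *
st();shot('wrist','w14')
E
```

```text
time_s: 33.72
eef_pos: [431.6, -31.0, 20.7]
eef_rot: [[1.0, -0.021, 0.001], [-0.021, -1.0, -0.0], [0.001, 0.0, -1.0]]
contact_force: [-0.0, -0.2, -0.9]
grip_width: 49.7
finger_force: 30.0
35.4 [ 538.4 -102.7  329.2] yaw -91.16 zax [-0.003  0.    -1.   ] F [ 0.2  0.4 -0.2] w 94.1 ff 0.0 j [ 26.  22. -27.  92.  11.  68. -94.]
```

View pics/w14.png

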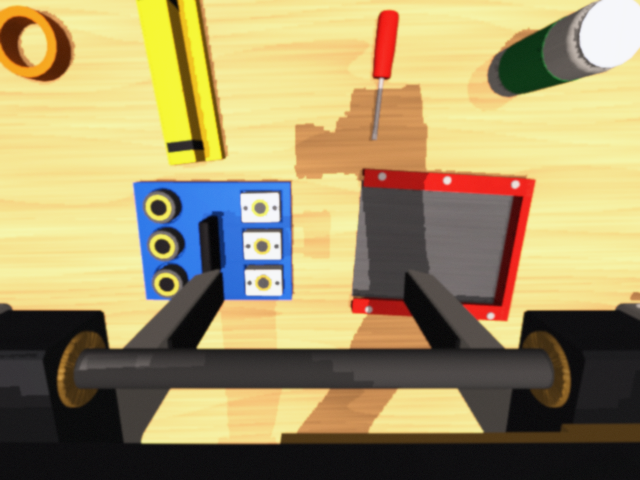

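All six parts sit in their pockets: bushes at (160,207), (163,245) and (168,283), blocks at (260,208), (262,246) and (264,282). The case corners are about (363,169), (535,180), (508,320) and (352,312). Next comes the case pose and a seating check by code.

```bash
cat >> h.py <<'E'
def casefit(m,im,dbg=None):
    from scipy.optimize import least_squares
    hsv=cv2.cvtColor(im,cv2.COLOR_BGR2HSV)
    k=(((hsv[...,0]<6)|(hsv[...,0]>172))&(hsv[...,1]>170)&(hsv[...,2]>70)).astype(np.uint8)
    k[340:]=0;n,l,s,c=cv2.connectedComponentsWithStats(k)
    pts=[]
    ids=[i for i in range(1,n) if s[i,4]>400]
    return k,l,s,ids
E
python3 - <<'E'
from h import *
m,im=load('w14')
k,l,s,ids=casefit(m,im)
print(s[ids])
ids=[i for i in ids if s[i,1]>100]
pts=np.vstack([np.argwhere(l==i)[:,::-1] for i in ids]).astype(np.int32)
h=cv2.convexHull(pts)
q=cv2.approxPolyDP(h,8,True)[:,0].astype(float);print(q.tolist());print(p2w(m,q,26).round(1).tolist())
# column-wise edges: top outer edge, right outer edge
up=np.array([(u,np.where(np.isin(l[:,u],ids))[0].min()-.5) for u in range(370,525,5)],float)
W=p2w(m,up,26)[:,:2];a=np.polyfit(W[:,1],W[:,0],1);print('+x outer edge: x=%.4f y + %.1f'%tuple(a),'res',np.std(W[:,0]-np.polyval(a,W[:,1])).round(2))
rt=np.array([(np.where(np.isin(l[v],ids))[0].max()+.5,v) for v in range(190,310,5)],float)
W=p2w(m,rt,26)[:,:2];a=np.polyfit(W[:,0],W[:,1],1);print('-y outer edge: y=%.4f x + %.1f'%tuple(a),'res',np.std(W[:,1]-np.polyval(a,W[:,0])).round(2))
# seating check
print('block rings z35',p2w(m,[(260,208),(262,246),(264,282)],35).round(1).tolist(),'exp x 536 484 432 y -31')
print('bush z35',p2w(m,[(159,207),(162,245),(168,283)],35).round(1).tolist(),'exp (538,101)(486,102)(434,103)')
E
```

```text
[[ 373   11   25   68 1207]
 [ 363  169  172  151 4784]
 [ 352  298   61   18  811]]
[[534.0, 181.0], [506.0, 319.0], [352.0, 310.0], [364.0, 169.0]]
[[561.8, -391.8, 26.0], [365.4, -376.0, 26.0], [384.0, -154.3, 26.0], [581.4, -168.8, 26.0]]
+x outer edge: x=0.0751 y + 594.3 res 0.39
-y outer edge: y=-0.0773 x + -348.7 res 0.02
block rings z35 [[534.5, -32.5, 35.0], [483.2, -32.4, 35.0], [432.0, -32.4, 35.0]] exp x 536 484 432 y -31
bush z35 [[538.5, 99.5, 35.0], [487.2, 101.7, 35.0], [433.1, 99.9, 35.0]] exp (538,101)(486,102)(434,103)
```

```bash
python3 -m jog '[[1,-2.8,4.7,2,0],[1,-2.8,4.7,2,0],[1,-2.8,4.7,2,0.05],[1,0,0,0,0],[1,0,0,0,0],[1,0,0,0,0]]' >/dev/null
python3 - <<'E'
from h import *
st();m,im=shot('wrist','w15')
k,l,s,ids=casefit(m,im);print(s[ids])
cv2.imwrite('pics/w15b.png',cv2.resize(im[0:400,180:640],None,fx=1.5,fy=1.5))
print(w2p(m,[(561.8,-391.8,26),(365.4,-376,26),(384,-154,26),(581,-168.8,26)]).round())
E
```

```text
36.1 [ 453.9 -240.9  270.9] yaw -93.9 zax [ 0.001  0.    -1.   ] F [0.4 0.4 0.1] w 94.1 ff 0.0 j [ 42.  22. -24. 103.  10.  57. -80.]
[[ 242  101  203  176 8496]
 [ 622  129   18  116 1178]]
[[444. 105.]
 [429. 275.]
 [247. 272.]
 [240. 101.]]
```

View pics/w15b.png

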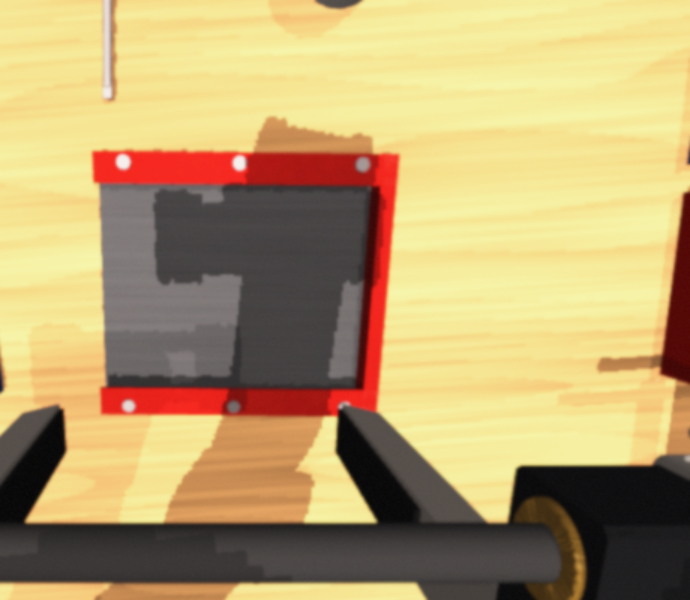

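Case crop: outer corners at (93,151), (399,155), (377,414) and (101,413), all visible, with the inner wall edges at about y=184 and y=388.

```bash
python3 - <<'E'
from h import *
from scipy.optimize import least_squares
m,im=load('w15');k,l,s,ids=casefit(m,im);M=(l==ids[0])
def ed(f,rng,ax):
    return np.array([f(t) for t in rng],float)
up=np.array([(u,np.where(M[:,u])[0].min()-.5) for u in range(250,440,4)])
dn=np.array([(u,np.where(M[:,u])[0].max()+.5) for u in range(255,400,4)])
rt=np.array([(np.where(M[v])[0].max()+.5,v) for v in range(110,265,4)])
lu=np.array([(np.where(M[v])[0].min()-.5,v) for v in range(104,119,2)])
ld=np.array([(np.where(M[v])[0].min()-.5,v) for v in range(262,273,2)])
for n,e in zip('up dn rt lu ld'.split(),(up,dn,rt,lu,ld)):
    W=p2w(m,e,26)[:,:2];print(n,W[0].round(1),W[-1].round(1))
E26=[p2w(m,e,26)[:,:2] for e in (up,dn,rt,lu,ld)]
def res(q,full=False):
    c,s_=np.cos(q[2]),np.sin(q[2]);loc=[(W-q[:2])@np.array([[c,-s_],[s_,c]]) for W in E26]
    r=[loc[0][:,0]-102.5,loc[1][:,0]+102.5,loc[2][:,1]+117,loc[3][:,1]-108,loc[4][:,1]-108]
    return r if full else np.concatenate([x/np.sqrt(len(x)) for x in r])
r=least_squares(res,[475,-270,-.075],loss='soft_l1');print('case',r.x[:2].round(1),np.degrees(r.x[2]).round(2),[x.mean().round(1) for x in res(r.x,True)])
Sc=np.array([(123,162),(239,163),(362,164),(128,406),(233,406)])/1.5+[180,0]
print('screws',p2w(m,Sc,26)[:,:2].round(1).tolist())
E
```

```text
up [ 580.3 -179.6] [ 564.3 -384.9]
dn [ 379.1 -163.9] [ 366.  -339.6]
rt [ 556.  -392.1] [ 382. -378.]
lu [ 577.3 -169.9] [ 562.7 -169.4]
ld [ 396.9 -156.6] [ 384.2 -155.2]
case [ 472.3 -269.8] -4.54 [np.float64(-1.8), np.float64(2.0), np.float64(1.7), np.float64(-0.8), np.float64(-0.9)]
screws [[571.6, -191.9], [565.2, -276.7], [558.4, -366.7], [384.5, -177.1], [378.7, -262.3]]
```

```bash
python3 -m jog '[[0.42,0,0,0,-0.048],[0.42,0.51,-5.53,3,0],[0.42,0.51,-5.53,3,0],[0.42,0.51,-5.53,3,0],[0.42,0.51,-5.53,3,0],[0.42,0.51,-5.53,3,0],[0.42,0,0,0,0],[0.42,0,0,0,0]]' >/dev/null
python3 - <<'E'
from h import *
st();shot('wrist','w16');to(485,35.4,30,-91.14)
E
```

```text
37.2 [484.5  31.1 122.1] yaw -91.23 zax [ 0. -0. -1.] F [0.2 0.4 0.3] w 39.7 ff 0.0 j [   8.   31.  -21.  117.   19.   35. -118.]
to(485.0,35.4,30): t= [ 0.01 -0.55  9.24] yaw now -91.4 twist -0.004 rad j7 -117.7
```

```bash
python3 -m jog '[[0.42,0,-0.45,4,0],[0.42,0,0,4,0],[0.42,0,0,1.2,0],[0.42,0,0,0,0],[0.05,0,0,0,0],[0.05,0,0,0,0],[0.05,0,0,0,0],[0.05,0,0,0,0],[0.05,0,0,0,0]]' 45
python3 -c "
from h import *
st();to(472.9+.078*215,-269.2+215,None,-94.45)"
```

```text
time_s: 38.38
eef_pos: [485.2, 35.2, 30.8]
eef_rot: [[1.0, -0.023, 0.002], [-0.023, -1.0, -0.0], [0.002, 0.0, -1.0]]
contact_force: [0.1, -1.1, 6.4]
grip_width: 13.6
finger_force: 45.0
38.4 [485.2  35.2  30.8] yaw -91.32 zax [ 0.002 -0.    -1.   ] F [ 0.1 -1.1  6.4] w 13.6 ff 45.0 j [   2.   40.  -14.  120.   25.   22. -124.]
to(489.7,-54.2,None): t= [0.66 8.92 0.  ] yaw now -91.3 twist 0.055 rad j7 -123.8
```

```bash
python3 -m jog '[[0.05,0,1,-0.1,0],[0.05,0.1,1.5,0,0],[0.05,0.1,1.5,0,0],[0.05,0.1,1.5,0,0],[0.05,0.1,1,0,0.018],[0.05,0.1,0.8,0,0.018],[0.05,0.1,0.5,0,0.018],[0.05,0,0,0,0],[0.05,0,0,0,0]]' 45
python3 -c "
from h import *
st();to(490.4,-44.9,None,-94.45)"
```

```text
time_s: 39.5
eef_pos: [488.1, -43.6, 30.9]
eef_rot: [[0.997, -0.078, -0.001], [-0.078, -0.997, -0.001], [-0.001, 0.001, -1.0]]
contact_force: [0.4, -1.1, -5.9]
grip_width: 13.6
finger_force: 45.0
39.5 [488.1 -43.6  30.9] yaw -94.47 zax [-0.001 -0.001 -1.   ] F [ 0.4 -1.1 -5.9] w 13.6 ff 45.0 j [  12.   40.  -15.  120.   26.   23. -118.]
to(490.4,-44.9,None): t= [ 0.24  0.11 -0.  ] yaw now -94.5 twist -0.000 rad j7 -118.2
```

```bash
python3 -m jog '[[0.05,0.12,0.5,0,0],[0.05,0.12,0.8,0,0],[0.05,0,0.8,0,0],[0.05,0,0.8,0,0],[0.05,0,0.4,0,0],[0.05,0,0,0,0]]' 45
python3 -m jog '[[0.05,0,0.4,0,0],[0.05,0,0.5,0,0],[0.05,0,0.5,0,0],[0.05,0,0.5,0,0],[0.05,0,0,0,0],[0.05,0,0,0,0]]' 45
python3 -c "
from h import *
st();s=status.state();p=np.array(s['eef_pos'])[:2]-[472.9,-269.2];a=np.radians(-4.45);print('case frame',p[0]*np.cos(a)+p[1]*np.sin(a),-p[0]*np.sin(a)+p[1]*np.cos(a),s['ft_torque'])"
```

```text
time_s: 40.25
eef_pos: [487.8, -77.0, 30.9]
eef_rot: [[0.997, -0.079, -0.001], [-0.079, -0.997, -0.001], [-0.001, 0.001, -1.0]]
contact_force: [0.0, 0.4, -8.2]
grip_width: 13.7
finger_force: 45.0
time_s: 41.0
eef_pos: [486.7, -95.1, 30.9]
eef_rot: [[0.997, -0.077, -0.0], [-0.077, -0.997, 0.0], [-0.0, -0.0, -1.0]]
contact_force: [-0.1, -0.7, -9.4]
grip_width: 13.9
finger_force: 45.0
41.0 [486.7 -95.1  30.9] yaw -94.44 zax [-0.  0. -1.] F [-0.1 -0.7 -9.4] w 13.9 ff 45.0 j [  19.   41.  -16.  119.   27.   24. -113.]
case frame 0.21485054786383984 174.6418200558457 [-0.01555838  0.05818598 -0.00035227]
```

```bash
python3 -m jog '[[0.05,0,0.6,0.05,0],[0.05,0,0.8,0,0],[0.05,0,0.8,0,0],[0.05,0,0.8,0,0],[0.05,0,0.5,0,0],[0.05,0,0,0,0]]' 45
python3 -m jog '[[0.05,0,0.6,0,0],[0.05,0,0.8,0,0],[0.05,0,0.8,0,0],[0.05,0,0.8,0,0],[0.05,0,0.5,0,0],[0.05,0,0,0,0]]' 45
python3 -c "
from h import *
st();s=status.state();p=np.array(s['eef_pos'])[:2]-[472.9,-269.2];a=np.radians(-4.45);print('case frame',p[0]*np.cos(a)+p[1]*np.sin(a),-p[0]*np.sin(a)+p[1]*np.cos(a),s['ft_torque'])"
```

```text
time_s: 41.75
eef_pos: [484.4, -130.9, 30.8]
eef_rot: [[0.997, -0.078, 0.001], [-0.078, -0.997, -0.001], [0.001, 0.001, -1.0]]
contact_force: [0.2, -0.4, -0.0]
grip_width: 13.3
finger_force: 45.0
time_s: 42.5
eef_pos: [481.7, -164.9, 30.7]
eef_rot: [[0.997, -0.077, 0.001], [-0.077, -0.997, -0.0], [0.001, 0.0, -1.0]]
contact_force: [0.6, 3.0, 3.3]
grip_width: 13.7
finger_force: 45.0
42.5 [ 481.7 -164.9   30.7] yaw -94.42 zax [ 0.001 -0.    -1.   ] F [0.6 3.  3.3] w 13.7 ff 45.0 j [  28.   42.  -18.  117.   28.   26. -106.]
case frame 0.7224510782886178 104.64260317275983 [ 0.72189583 -0.2327216   0.06634688]
```

```bash
python3 -m jog '[[0.05,0,0.6,-0.04,0],[0.05,0,0.8,0,0],[0.05,0,0.8,0,0],[0.05,0,0.8,0,0],[0.05,0,0.5,0,0],[0.05,0,0,0,0]]' 45
python3 -m jog '[[0.05,0,0.6,0,0],[0.05,0,0.8,0,0],[0.05,0,0.8,0,0],[0.05,0,0.8,0,0],[0.05,0,0.5,0,0],[0.05,0,0,0,0]]' 45
python3 -c "
from h import *
st();s=status.state();p=np.array(s['eef_pos'])[:2]-[472.9,-269.2];a=np.radians(-4.45);print('case frame',p[0]*np.cos(a)+p[1]*np.sin(a),-p[0]*np.sin(a)+p[1]*np.cos(a),s['ft_torque'])"
```

```text
time_s: 43.25
eef_pos: [478.3, -201.3, 30.8]
eef_rot: [[0.997, -0.079, -0.0], [-0.079, -0.997, -0.001], [-0.0, 0.001, -1.0]]
contact_force: [-0.4, -0.4, -2.2]
grip_width: 13.7
finger_force: 45.0
time_s: 44.0
eef_pos: [475.6, -236.2, 30.8]
eef_rot: [[0.997, -0.079, -0.0], [-0.079, -0.997, -0.001], [-0.0, 0.001, -1.0]]
contact_force: [-0.2, -1.1, -3.5]
grip_width: 13.9
finger_force: 45.0
44.0 [ 475.6 -236.2   30.8] yaw -94.51 zax [-0.    -0.001 -1.   ] F [-0.2 -1.1 -3.5] w 13.9 ff 45.0 j [ 36.  43. -19. 113.  29.  28. -99.]
case frame 0.14047894950281847 33.14138776707137 [ 0.07951821 -0.34667426  0.09548665]
```

Smooth so far, with about 33 mm to go. I'll go slower and stop at contact.

```bash
python3 -m jog '[[0.05,0,0.5,0,0],[0.05,0,0.7,0,0],[0.05,0,0.7,0,0],[0.05,0,0.5,0,0],[0.05,0,0.3,0,0],[0.05,0,0,0,0]]' 45
python3 -m jog '[[0.05,0,0.15,0,0],[0.05,0,0.15,0,0],[0.05,0,0.1,0,0],[0.05,0,0,0,0]]' 45
python3 -m jog '[[0.05,0,0.1,0,0],[0.05,0,0.1,0,0],[0.05,0,0,0,0]]' 45
python3 -c "
from h import *
st();s=status.state();p=np.array(s['eef_pos'])[:2]-[472.9,-269.2];a=np.radians(-4.45);print('case frame',p[0]*np.cos(a)+p[1]*np.sin(a),-p[0]*np.sin(a)+p[1]*np.cos(a),s['ft_torque'])"
```

```text
time_s: 44.75
eef_pos: [473.6, -262.4, 30.8]
eef_rot: [[0.997, -0.078, -0.0], [-0.078, -0.997, -0.001], [-0.0, 0.001, -1.0]]
contact_force: [0.2, 0.9, -4.2]
grip_width: 13.7
finger_force: 45.0
time_s: 45.25
eef_pos: [473.5, -265.6, 30.8]
eef_rot: [[0.997, -0.077, -0.0], [-0.077, -0.997, -0.0], [-0.0, 0.0, -1.0]]
contact_force: [1.2, 1.7, -4.3]
grip_width: 13.9
finger_force: 45.0
time_s: 45.62
eef_pos: [473.3, -267.8, 30.8]
eef_rot: [[0.997, -0.077, -0.0], [-0.077, -0.997, -0.0], [-0.0, 0.0, -1.0]]
contact_force: [0.3, 1.0, -5.1]
grip_width: 13.7
finger_force: 45.0
45.6 [ 473.3 -267.8   30.8] yaw -94.44 zax [-0. -0. -1.] F [ 0.3  1.  -5.1] w 13.7 ff 45.0 j [ 40.  44. -20. 111.  29.  30. -95.]
case frame 0.29269512656190433 1.3856069374239186 [ 0.39300422 -0.31403161  0.1094412 ]
```

```bash
python3 -m jog '[[0.05,0,0.1,0,0],[0.05,0,0.1,0,0],[0.05,0,0,0,0]]' 45|grep -E "eef_pos|contact"
python3 -m jog '[[0.05,0,0.1,0,0],[0.05,0,0.1,0,0],[0.05,0,0,0,0]]' 45|grep -E "eef_pos|contact"
python3 -m jog '[[0.05,0,0.1,0,0],[0.05,0,0.1,0,0],[0.05,0,0,0,0]]' 45|grep -E "eef_pos|contact"
```

```text
eef_pos: [473.2, -269.5, 30.8]
contact_force: [1.1, 1.4, -5.8]
eef_pos: [473.4, -269.7, 30.9]
contact_force: [0.6, 6.3, -4.0]
eef_pos: [473.4, -269.7, 31.0]
contact_force: [0.2, 10.2, -1.8]
```

```bash
python3 -m jog '[[0.05,0,0.15,0,0],[0.05,0,0,0,0],[0.42,0,-0.15,0,0],[0.42,0,0,0,0],[0.42,0,0,0,0],[0.42,0,0,-3,0],[0.42,0,0,-5,0],[0.42,0,0,-5,0]]' 45 | grep -E "eef_pos|contact|width"
python3 -m jog '[[1,2,-5.7,-2.5,-0.03],[1,2,-5.7,-2.5,-0.03],[1,2,-5.7,-2.5,-0.03],[1,2,-5.7,-2.5,-0.03],[1,2,-5.7,-2.5,-0.03],[1,2,-5.7,-2.5,-0.03],[1,0,0,0,0],[1,0,0,0,0]]' | grep -E "eef_pos|contact"
python3 - <<'E'
from h import *
st();m,im=shot('wrist','w17')
hsv=cv2.cvtColor(im,cv2.COLOR_BGR2HSV)
k=((hsv[...,0]>26)&(hsv[...,0]<33)&(hsv[...,1]>215)).astype(np.uint8)
k=cv2.morphologyEx(k,cv2.MORPH_OPEN,np.ones((5,5),np.uint8))
n,l,s,c=cv2.connectedComponentsWithStats(k)
for i in range(1,n):
    if s[i,4]>300: print(s[i],c[i].round())
a=im[0:340,100:540];cv2.imwrite('pics/w17c.png',cv2.resize(a,None,fx=1.7,fy=1.7,interpolation=cv2.INTER_CUBIC))
E
```

```text
eef_pos: [472.5, -274.3, 162.3]
contact_force: [-0.1, -0.4, 1.1]
grip_width: 39.6
eef_pos: [588.1, 51.5, 304.0]
contact_force: [0.1, -1.1, -0.8]
48.8 [588.1  51.5 304. ] yaw -84.16 zax [-0.    -0.002 -1.   ] F [ 0.1 -1.1 -0.8] w 94.2 ff 0.0 j [  14.   29.  -35.   88.   17.   68. -108.]
```

View pics/w17c.png

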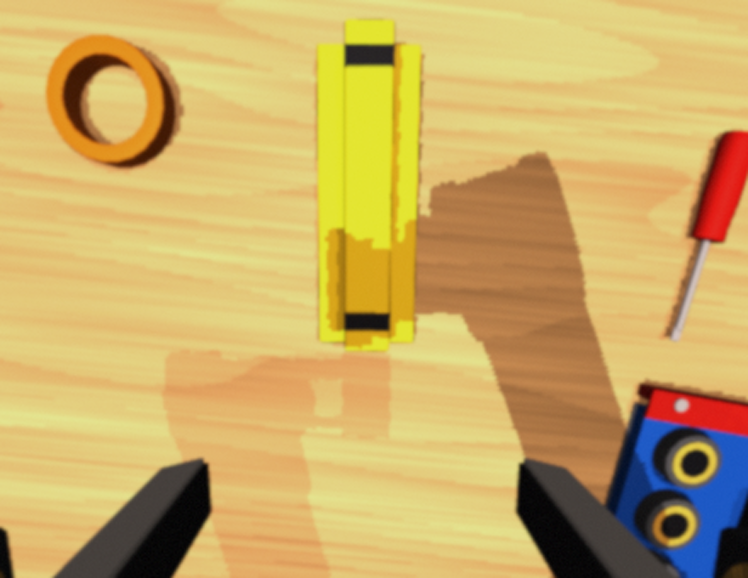

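End block in the crop: foot corners at (317,44), (421,44), (318,341) and (414,341), wall-top corners at (345,20), (394,20), (345,346) and (389,350). The tray is in the case at the lower right.

```bash
cat > eb.py <<'E'
from h import *
from scipy.optimize import least_squares
m,im=load('w17')
C=(np.array([(317,44),(421,44),(318,341),(414,341),(345,20),(394,20),(345,348),(389,350)])+.5)/1.7-.5+[100,0]
T=np.array([(100,35),(100,-35),(-100,35),(-100,-35),(100,15),(100,-15),(-100,15),(-100,-15)],float)
W=p2w(m,C,[26]*4+[70]*4)[:,:2]
f=lambda q:(q[:2]+T@np.array([[np.cos(q[2]),-np.sin(q[2])],[np.sin(q[2]),np.cos(q[2])]]).T-W)
r=least_squares(lambda q:f(q).ravel(),[695,62,.1],loss='soft_l1')
print(r.x[:2].round(1),np.degrees(r.x[2]).round(2));print(f(r.x).round(1).tolist())
to(r.x[0],r.x[1],100,np.degrees(r.x[2])+90)
E
python3 eb.py
```

```text
[694.3  59.2] 5.42
[[1.3, 0.7], [0.8, -0.3], [-0.8, -0.7], [-1.4, 0.1], [1.5, 0.5], [1.3, -0.3], [-2.1, 0.3], [-1.0, -0.1]]
to(694.3,59.2,100): t= [10.7   0.16 20.36] yaw now -84.3 twist 0.006 rad j7 -108.0
```

```bash
python3 -m jog '[[1,3.5,0.05,5,0.006],[1,3.5,0.05,5,0],[1,3.7,0.06,5,0],[1,0,0,5,0],[1,0,0,0,0],[1,0,0,0,0]]' >/dev/null
python3 -c "
from h import *
st();to(694.3,59.2,36,95.42)
s,im=shot('wrist','w18')
print(w2p(s,[(594.7,59.2-9.5-15,70),(594.7,49.7+15,70)]))"
```

```text
49.5 [695.7  60.7 105.9] yaw -84.55 zax [ 0.002  0.    -1.   ] F [1.1 0.2 1.6] w 93.8 ff 0.0 j [   8.   49.  -29.   83.   26.   55. -112.]
to(694.3,59.2,36): t= [-0.16  0.13  6.99] yaw now -84.5 twist 0.001 rad j7 -112.3
[[337.24659232 408.3781417 ]
 [293.48870547 404.74055338]]
```

```bash
python3 -m jog '[[1,-0.14,0.13,3.5,0],[1,0,0,3.4,0],[1,0,0,0,0],[0.15,0,0,0,0],[0.15,0,0,0,0],[0.15,0,0,0,0],[0.15,0,0,0,0],[0.15,0,0,0,0],[0.15,0,0,0,0],[0.15,0,0,0,0]]' 50
python3 -m jog '[[0.15,0,0,-1.5,0],[0.15,0,0,-1.5,0.087],[0.15,0,0,0,0.087],[0.15,-3.26,3,0,0],[0.15,-3.26,3,0,0],[0.15,-3.26,3,0,0],[0.15,-3.26,3,0,0],[0.15,-3.26,3,0,0],[0.15,-3.26,3,0,0],[0.15,0,0,0,0]]' 50
python3 - <<'E'
from h import *
st();m,im=shot('wrist','w19');to(485.6,-105,36,-94.45)
E
```

```text
time_s: 50.85
eef_pos: [693.6, 59.8, 35.2]
eef_rot: [[0.995, 0.096, -0.0], [0.096, -0.995, -0.001], [-0.0, 0.001, -1.0]]
contact_force: [0.2, -0.6, 0.5]
grip_width: 30.0
finger_force: 50.0
time_s: 52.1
eef_pos: [480.3, -107.4, 65.3]
eef_rot: [[0.997, -0.082, -0.006], [-0.082, -0.997, -0.003], [-0.005, 0.003, -1.0]]
contact_force: [0.0, -0.2, -5.2]
grip_width: 29.5
finger_force: 50.0
52.1 [ 480.3 -107.4   65.3] yaw -94.69 zax [-0.006 -0.003 -1.   ] F [ 0.  -0.2 -5.2] w 29.5 ff 50.0 j [  25.   38.  -24.  118.   30.   30. -116.]
to(485.6,-105.0,36): t= [ 0.2  -0.06  2.97] yaw now -94.6 twist -0.002 rad j7 -115.5
```

```bash
cat > cf.py <<'E'
from h import *
st();s=status.state();p=np.array(s['eef_pos'])[:2]-[473.0,-269.5];a=np.radians(-4.45);print('case frame',(p[0]*np.cos(a)+p[1]*np.sin(a)).round(1),(-p[0]*np.sin(a)+p[1]*np.cos(a)).round(1))
E
python3 -m jog '[[0.15,0,0,1.2,0],[0.15,0,0,1.2,0],[0.15,0,0,0.4,0],[0.15,0,0,0.1,0],[0.15,0,0,0,0],[0.15,0,0,0,0]]' 50
python3 cf.py
```

```text
time_s: 52.9
eef_pos: [484.9, -104.1, 36.5]
eef_rot: [[0.997, -0.077, 0.001], [-0.077, -0.997, -0.0], [0.001, 0.0, -1.0]]
contact_force: [-0.9, 0.8, -5.8]
grip_width: 29.4
finger_force: 50.0
52.9 [ 484.9 -104.1   36.5] yaw -94.42 zax [ 0.001 -0.    -1.   ] F [-0.9  0.8 -5.8] w 29.4 ff 50.0 j [  23.   41.  -21.  119.   33.   26. -118.]
case frame -0.9 165.8
```

```bash
python3 -m jog '[[0.15,0.08,0,0.08,0],[0.15,0,0.5,0,0],[0.15,0,0.6,0,0],[0.15,0,0.5,0,0],[0.15,0,0.2,0,0],[0.15,0,0,0,0]]' 50 | grep -E "eef_pos|contact"
python3 cf.py
python3 -m jog '[[0.15,0,0.1,0,0],[0.15,0,0.1,0,0],[0.15,0,0,0,0]]' 50 | grep -E "eef_pos|contact"
python3 -m jog '[[0.15,0,0.1,0,0],[0.15,0,0.1,0,0],[0.15,0,0,0,0]]' 50 | grep -E "eef_pos|contact"
python3 cf.py
```

```text
eef_pos: [484.1, -122.3, 35.4]
contact_force: [0.5, -0.2, -4.6]
53.6 [ 484.1 -122.3   35.4] yaw -94.45 zax [ 0.  0. -1.] F [ 0.5 -0.2 -4.6] w 30.0 ff 50.0 j [  25.   41.  -22.  118.   33.   27. -116.]
case frame -0.4 147.6
eef_pos: [484.0, -124.1, 35.5]
contact_force: [-0.9, 0.4, -4.8]
eef_pos: [483.8, -126.3, 35.5]
contact_force: [-0.7, 0.5, -4.9]
54.4 [ 483.8 -126.3   35.5] yaw -94.44 zax [ 0. -0. -1.] F [-0.7  0.5 -4.9] w 29.9 ff 50.0 j [  26.   41.  -22.  118.   33.   27. -115.]
case frame -0.4 143.6
```

```bash
python3 -m jog '[[0.15,0,0,0.08,0],[0.15,0,0.1,0,0],[0.15,0,0,0,0]]' 50 | grep -E "eef_pos|contact"
python3 -m jog '[[0.15,0,0.1,0,0],[0.15,0,0.1,0,0],[0.15,0,0,0,0]]' 50 | grep -E "eef_pos|contact"
python3 -m jog '[[0.15,0,0.1,0,0],[0.15,0,0.1,0,0],[0.15,0,0,0,0]]' 50 | grep -E "eef_pos|contact"
python3 -m jog '[[0.15,0,0.1,0,0],[0.15,0,0.1,0,0],[0.15,0,0,0,0]]' 50 | grep -E "eef_pos|contact"
python3 cf.py; python3 -c "
from cell import status;print(status.state()['ft_torque'])"
```

```text
eef_pos: [483.9, -126.2, 35.1]
contact_force: [-1.4, 3.2, 6.2]
eef_pos: [484.1, -127.2, 35.2]
contact_force: [-0.8, 5.8, 6.9]
eef_pos: [484.1, -127.2, 35.2]
contact_force: [-1.3, 9.2, 7.8]
eef_pos: [484.1, -127.3, 35.3]
contact_force: [-2.1, 14.4, 9.1]
55.9 [ 484.1 -127.3   35.3] yaw -94.25 zax [ 0.002  0.006 -1.   ] F [-2.1 14.4  9.1] w 29.6 ff 50.0 j [  27.   41.  -22.  118.   33.   27. -115.]
case frame 0.0 142.7
[ 3.04743305  0.85557794 -0.2947685 ]
```

```bash
python3 -m jog '[[0.15,0,0,0,0],[0.15,0,0,0,0],[0.15,0,0.2,0,0],[0.15,0,0.2,0,0],[0.15,0,0,0,0],[0.15,0,0,0,0]]' 5 | grep -E "eef_pos|contact|width"
python3 cf.py
python3 -m jog '[[0.7,0,-0.3,0,0],[0.7,0,0,0,0],[0.7,0,0,0,0],[0.7,0,0,0,0],[0.7,0,0,-4,0],[0.7,0,0,-5,0],[1,-2,0,-5,0],[1,-2,0,-5,0],[1,-2,0,-5,0],[1,-2,0,0,0]]' 20| grep -E "eef_pos|contact|width"
python3 -m jog '[[1,0,0,0,0],[1,0,0,0,0],[1,0,0,0,0]]' >/dev/null
python3 - <<'E'
from h import *
st();m,im=shot('wrist','w20')
hsv=cv2.cvtColor(im,cv2.COLOR_BGR2HSV)
y=((hsv[...,0]>20)&(hsv[...,0]<34)&(hsv[...,1]>200)).astype(np.uint8)
r=(((hsv[...,0]<6)|(hsv[...,0]>172))&(hsv[...,1]>170)&(hsv[...,2]>60)).astype(np.uint8)
y=cv2.morphologyEx(y,cv2.MORPH_OPEN,np.ones((3,3)))
for n,k in(('yel',y),('red',r)):
    k=k.copy();k[340:]=0;N,l,s,c=cv2.connectedComponentsWithStats(k)
    print(n,[(s[i].tolist()) for i in range(1,N) if s[i,4]>200])
P=w2p(m,[(x,yy,26) for a in [0] for x,yy in [(472.9+108*.0776+100*.997*sg,-269.2+108*.997-100*.0776*sg) for sg in(1,-1)]])
print('mouth foot corners px',P.round(1))
# yellow / red boundary along rows
for v in range(int(P[0,1])-6,int(P[1,1])+7,5):
    if 0<=v<340:
        yy=np.where(y[v])[0];rr=np.where(r[v])[0];print(v,'yel',(yy.min(),yy.max()) if len(yy) else None,'red',(rr.min(),rr.max()) if len(rr) else None)
E
```

```text
eef_pos: [483.8, -132.8, 35.1]
contact_force: [-1.9, 10.4, 6.0]
grip_width: 41.4
56.6 [ 483.8 -132.8   35.1] yaw -94.24 zax [ 0.002  0.005 -1.   ] F [-1.9 10.4  6. ] w 41.4 ff 5.0 j [  27.   41.  -22.  118.   33.   27. -114.]
case frame 0.1 137.2
eef_pos: [405.1, -128.4, 277.9]
contact_force: [0.3, 0.1, -0.9]
grip_width: 94.0
58.3 [ 403.9 -127.8  274.1] yaw -94.4 zax [-0.001  0.001 -1.   ] F [0.9 0.4 0.2] w 93.7 ff 0.0 j [ 45.  15. -39. 114.  12.  54. -94.]
yel [[278, 44, 61, 190, 5249]]
red [[338, 44, 212, 185, 8909]]
mouth foot corners px [[339.9  42.8]
 [336.9 226.9]]
36 yel None red None
41 yel None red None
46 yel (np.int64(323), np.int64(325)) red (np.int64(341), np.int64(549))
51 yel (np.int64(323), np.int64(326)) red (np.int64(341), np.int64(548))
56 yel (np.int64(288), np.int64(326)) red (np.int64(341), np.int64(547))
61 yel (np.int64(288), np.int64(326)) red (np.int64(341), np.int64(547))
66 yel (np.int64(288), np.int64(326)) red (np.int64(533), np.int64(546))
71 yel (np.int64(289), np.int64(326)) red (np.int64(534), np.int64(545))
76 yel (np.int64(289), np.int64(325)) red 
[... 1594 characters left out ...]
nt64(280), np.int64(337)) red (np.int64(519), np.int64(529))
191 yel (np.int64(282), np.int64(325)) red (np.int64(519), np.int64(529))
196 yel (np.int64(291), np.int64(325)) red (np.int64(518), np.int64(528))
201 yel (np.int64(291), np.int64(326)) red (np.int64(517), np.int64(527))
206 yel (np.int64(292), np.int64(326)) red (np.int64(517), np.int64(527))
211 yel (np.int64(322), np.int64(325)) red (np.int64(339), np.int64(526))
216 yel (np.int64(322), np.int64(328)) red (np.int64(339), np.int64(525))
221 yel (np.int64(289), np.int64(336)) red (np.int64(339), np.int64(524))
226 yel (np.int64(301), np.int64(320)) red (np.int64(338), np.int64(524))
231 yel (np.int64(295), np.int64(320)) red None
```

```bash
python3 - <<'E'
from h import *
m,im=load('w20')
for v in (50,57,216,222): print(v,[tuple(int(t) for t in im[v,u][::-1]) for u in range(333,345)])
print(p2w(m,[(338.5,50),(338.5,131),(336.5,222)],26).round(1).tolist(),'mouth line expected',[(472.9+108*.0776+t*.997, -269.2+107.7-t*.0776) for t in(95,0,-95)])
hsv=cv2.cvtColor(im,cv2.COLOR_BGR2HSV)
b=((hsv[...,0]>100)&(hsv[...,0]<125)&(hsv[...,1]>150))
for v in (90,135,180): u=np.where(b[v])[0];print('blue',v,u.min(),u.max(),p2w(m,[(u.min()-.5,v),(u.max()+.5,v)],18).round(1).tolist())
# end block extent top/bottom (foot columns 279-288 and 326-336)
for u in (283,331):
    col=im[:,u].astype(int);k=np.where((col[:,1]-col[:,0]>90)&(hsv[:,u,1]>190))[0];k=k[k<240];print(u,k.min(),k.max(),p2w(m,[(u,k.min()-.5),(u,k.max()+.5)],26).round(1).tolist())
E
```

```text
50 [(238, 240, 55), (239, 240, 55), (238, 240, 55), (239, 240, 56), (238, 239, 55), (236, 235, 49), (229, 210, 41), (217, 134, 28), (229, 57, 24), (237, 36, 28), (238, 34, 26), (238, 35, 28)]
57 [(239, 240, 57), (239, 240, 56), (239, 240, 57), (239, 239, 56), (239, 239, 56), (236, 234, 49), (229, 205, 38), (219, 128, 29), (231, 56, 26), (237, 37, 27), (238, 37, 28), (238, 36, 29)]
216 [(239, 240, 54), (238, 239, 52), (238, 237, 50), (230, 218, 40), (219, 150, 30), (228, 71, 24), (234, 38, 25), (235, 33, 26), (235, 36, 28), (236, 37, 28), (237, 36, 26), (238, 36, 28)]
222 [(239, 240, 49), (239, 239, 48), (237, 234, 43), (227, 206, 35), (200, 128, 23), (207, 56, 23), (219, 32, 23), (221, 31, 24), (220, 31, 23), (221, 32, 25), (222, 32, 24), (227, 32, 24)]
[[574.1, -167.3, 26.0], [491.0, -162.3, 26.0], [387.5, -153.6, 26.0]] mouth line expected [(575.9958, -168.872), (481.2808, -161.5), (386.56579999999997, -154.128)]
blue 90 341 529 [[535.1, -167.7, 18.0], [519.3, -378.3, 18.0]]
blue 135 341 523 [[486.8, -164.8, 18.0], [471.1, -374.3, 18.0]]
blue 180 340 517 [[435.9, -160.6, 18.0], [420.1, -370.2, 18.0]]
283 44 225 [[585.0, -108.8, 26.0], [388.2, -89.8, 26.0]]
331 44 225 [[581.1, -159.7, 26.0], [383.8, -146.8, 26.0]]
```

```bash
python3 -c "
from cell import job
print(job.sign_off())"
```

```text
the job is handed in; nothing more can be done
None
```

I handed the job in at about 58 s: all six parts are in their pockets, the tray is fully home in the case, and the end block is flush, square and centred on the mouth, all checked in wrist-camera pictures (part seating only by their position from above).

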